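Unload the cool-down bed of a print lab and shut the parts tray

ROBOT

A 6-joint arm with a two-finger parallel gripper is mounted at the origin on the work surface. World frame = base frame: x ahead of the robot, y to its left, z up, the work surface at z = 0. Lengths are in m, angles in degrees, forces in N, time in s.
With the tool pointing down it reaches from about 0.325 to 0.75 m from the base axis. Payload 7.6 kg.
Tool frame: the origin (TCP) lies at the centre of the arm's flange, where the gripper is bolted on; the fingertips stand bot.nose_length ahead of it and the grasp point (between the pads) lies 155 mm ahead of it (bot.nose_length is the distance from the TCP to the fingertips, in m); z points along the fingers, y is the direction in which the jaws open and shut (so a half turn about z gives the same grasp; the last joint's range is limited). The gripper opens to 85 mm and grips with 20 to 120 N. Pads are 22 mm wide; open, the fingers measure 114 mm over their backs; the gripper's body (76 mm by 85 mm) begins 54 mm behind the grasp point. The pads swing forward as they close: fully open they stand 13 mm farther back than shut.
Start: joints at [69.597, 2.991, 80.254, -0, 96.75, -4.028], TCP at [0.148, 0.504, 0.405] pointing down, gripper open.
Joint ranges: [-166.34, 166.34], [-52.06, 124.39], [6.96, 135.62], [-60.46, 240.46], [14.63, 156.25], [-167.68, 167.68]. Speed limits (degrees/s): [147.25, 147.25, 172.46, 180, 180, 180].

INTERFACE

Orientations are given as [roll, pitch, yaw] about the fixed x, y, z axes, in that order (R = Rz(yaw) Ry(pitch) Rx(roll)).
In Python, from bench import sensors, optics, job, bot gives the robot as it stands. The module is installed in compiled form; this text tells all that it offers.
- The arm moves only by the tool play_rows, never from a script. Its argument "plan" is a list of rows, each an object with "slide": the shift along the tool's x, y, z scaled (see below), a list of three; "yaw": the turn about the tool's z scaled (see below). In form: [{"slide": [dx, dy, dz], "yaw": yaw}, ...]. A call has 1 to 10 rows; each row shifts and turns the commanded pose from where the row before left it, along the tool's axes as they then stand; what a row does not reach is not made up. The controller multiplies each number of a shift by 0.04 m and each number of a turn by 0.1 rad. A row lasts 1/10 s, in which the tool goes at most 50 mm and 8.59 degrees, less where a joint would pass 70% of its speed; a pose out of reach is approached as far as the arm can. A call with a number of a shift or a turn outside -1 to 1 is refused whole. A call with a gripper value outside its range is refused whole. "claw" is the finger opening in mm, from 0 to 85.4, set as the call begins (left out, the last holds). The fingers move at their own pace and stop on an object; "grip_force" is the grip in N (left out, the last holds). Time passes only in rows, so rows that do not move let the fingers close. It gives the time, the measured TCP pose, the force and the opening at its end, in the units of the state.
- sensors.read_state(): the state, without advancing time (a new reading comes with each control period).
- optics.snapshot(name): name is "scene" or "top" or "wrist"; returns the picture (384x512x3 uint8, blue, green, red); there is no depth.
- optics.camera_info(name): a dict with "fx", "fy", "cx", "cy" (pixels), "distortion" ([k1, k2, p1, p2, k3] as OpenCV has them; the pictures are not rectified), "R" (3x3) and "t" (3): a world point X has camera coordinates R X + t. Camera axes: x right, y down, z forward; pixel columns grow to the right and rows downward; lengths in m; the calibration is good to about 2 mm. A picture is of the moment at which its call begins: read the wrist's pose just before it. camera_info takes no time and is no camera call; for the wrist camera it gives the pose at the moment of the call.
- job.job_done(): hands the job in, once; it reports no verdict.
The state is a dict: "clock": time; "joint_pos": joint angles; "joint_velocities": joint speeds; "effort": joint torques, N m; "position": TCP position; "tool_rot": TCP orientation; "ft_force": force on the tool from outside, world axes, zero at the start; "moment": the same for the moment, N m; "grip_width": finger opening in m.
Only numpy, scipy, OpenCV 4.12 (cv2) and the standard library are available. Lean on these libraries where they do the work, as an engineer would, in place of code of your own. Each camera call takes 0.05 s, during which the arm holds its last target. There are 200 camera calls.

TASK

Unload the finished prints: push the clear bifold cover of the cool-down bed back until its two panels are folded flat against each other and leave it so, then move every printed part from the bed into the open compartment of the grey parts tray (its metal cover has to be slid back first). When all parts lie in the tray, slide its cover fully shut over them; leave the spool, the bottle and the scraper where they are.

Things in the scene. Friction and masses are not known exactly. Their poses are not given: they have to be found in the camera images.
- bed: cool-down bed, fixed, left or right of the robot: dark base 200 (x) x 310 (y) mm, black mat with its top 14 mm above the bench. Origin: centre of the underside. Side walls, inner faces at its y = +-147.5 mm, and a back wall, inner face at x = +93 mm, all 55 mm high over the bench; at the front (-x, robot side) only a lip 22 mm high, x = -100 to -94 mm. The parts stand in a row along its y.
- cover_hinge (a point): middle of the rear hinge line of the bed's clear bifold cover (bed x = 92, y = 0, z = 60 mm). The cover is two clear panels, each 88 mm long, 300 mm wide, 4 mm thick: the rear panel is hinged here, the front panel on the rear panel's other edge; the front panel's free edge always runs level at z = 60 mm, so the two form a tent over the bed.
- cover (a joint): angle (rad) of the bifold cover's rear panel above level: 0 would be flat over the bed, 1.57 is both panels upright and flat against each other at the back (top at 148 mm). It starts at 0.4 to 0.75. Pushing the front edge or front panel towards the back (+x of the bed) folds it; 4 to 10 N are enough; stiff hinges hold it wherever it is left.
- cover_edge (a point): middle of the cover's free front edge: bed y = 0, z = 60 mm, bed x = 92 - 176 cos(cover) mm. A black ridge 100 mm wide (along y), 12 mm thick and 20 mm high stands out from the outer face of the front panel, its middle 16 mm up the panel from this edge, to push against.
- tray: grey parts tray, fixed: 360 (x) x 210 (y) mm, rim 56 mm above the bench. Origin: centre of the underside, on the bench. Its front half (towards the robot) is the compartment: inside from its x = -175 to -5 mm, y = -100 to +100 mm, floor at z = 6 mm; the back half is a solid deck level with the rim.
- lid (a joint): travel (m) of the tray's flat metal cover: 0 is fully shut over the compartment, 0.175 (its stop) is fully slid back (+x of the tray) onto the deck, leaving the whole compartment open. It starts at 0 to 0.06, needs about 2 N to slide and stays where it is left. The cover is 182 (x) x 204 (y) mm, 5 mm thick, its top 63 mm above the bench.
- lid_ridge (a point): middle of the top of the black upright ridge on the tray's cover, 81 mm above the bench, at tray x = -159 mm + lid travel, y = 0; the ridge is 8 mm thick (x), 90 mm wide (y), 18 mm high; push it from either side or pinch it.
- block: white 3D-printed plastic part; may be absent. It starts upright on the bed. Origin: centre of its underside; z up, a plain block 50 (x) x 28 (y) x 30 (z) mm with two black dots on top, 45 g.
- hexknob: white 3D-printed plastic part; may be absent. It starts upright on the bed. Origin: centre of its underside; z up, a hexagonal prism 40 mm across flats and 26 mm high, flats facing +-x and every 60 degrees from there, 40 g.
- channel: white 3D-printed plastic part; may be absent. It starts upright on the bed. Origin: centre of its underside; z up, a U-shaped channel open at the top, 44 (x) x 34 (y) x 28 (z) mm; floor and two walls (at its +-y) 7 mm thick, 35 g.
- step: white 3D-printed plastic part; may be absent. It starts upright on the bed. Origin: centre of its underside; z up, a stepped block: foot 44 (x) x 30 (y) x 18 (z) mm, on it a centred upper block 24 (x) x 30 (y) mm up to 34 mm, 40 g.
- spool: bystander: filament spool lying flat, 160 mm across, 52 mm high. Origin: centre of the underside.
- spray: bystander: green bottle, 48 mm across, 130 mm high, standing. Origin: centre of the underside.
- scraper: bystander: scraper lying on the bench, about 250 mm long along its x.

How it is judged:
By the outcome, as a careful person would: the job done as asked, in the order asked, and still so for the second after the job is handed in, with the robot touching nothing.
Of block, hexknob, channel, step only 3 to 4 are there at a start; the rules pass over those that are not, and their reading is None.
At some moment in a run one of block, hexknob, channel, step may be knocked a few centimetres aside while the robot is not near it.
Once in a run the grip may slacken for a moment while it holds something.
It also fails if it takes over 210 s, if anything falls off the work surface, if the arm or the gripper's body presses on something with over 40 N, if the wrist force passes 120 N, or if a joint passes its speed limit or range.

## Working session

There is one attempt and no reset: what is moved stays moved. The work goes in short steps, Python scripts to look and compute and a tool call to move; the robot and the scene stay as the last step left them, time stands still between calls to the robot, and variables do not carry over. Pictures are saved under pics/ and viewed, about 12 in all and at most 16, crops included, and the job is handed in when it is done.

Besides the shell and the picture viewer there is one more tool, called after "Request:" by a JSON object that holds its "api" and its "payload". play_rows: Moves the arm, as the interface text tells. Its arguments: {"type":"object","properties":{"plan":{"type":"array"},"claw":{"type":"number"},"grip_force":{"type":"number"}},"required":["plan"]}

```bash
mkdir -p pics; python3 - <<'E'
from bench import sensors, optics, job, bot
import cv2
print(bot.nose_length, sensors.read_state())
for n in ["scene","top","wrist"]:
    print(n, optics.camera_info(n)); cv2.imwrite(f"pics/{n}0.png", optics.snapshot(n))
E
```

```text
0.1734 {'clock': 0.0, 'joint_pos': array([ 6.95992585e+01,  3.02704569e+00,  8.03122595e+01, -1.86827615e-03,
        9.67510040e+01, -4.02762530e+00]), 'joint_velocities': array([0.00072065, 0.04151861, 0.04777265, 0.07222389, 0.10486512,
       0.07350033]), 'effort': array([-4.53983357e-04, -3.81648409e+01, -3.60186553e+01, -5.70176167e-05,
        5.86496302e-03,  5.96531208e-06]), 'position': array([0.14796112, 0.50368655, 0.4038805 ]), 'tool_rot': array([-1.79909783e+02, -4.49200172e-03,  1.63626662e+02]), 'ft_force': array([ 0.12277014, -0.6552629 , -0.01263453]), 'moment': array([ 0.00068107, -0.01485099, -0.01027324]), 'grip_width': 0.08548889510707826}
scene {'fx': 380.3210642216828, 'fy': 380.3210642216828, 'cx': 253.2606507365284, 'cy': 192.21306829668086, 'distortion': array([0.00643732, 0.        , 0.        , 0.        , 0.        ]), 'R': array([[-0.77151564,  0.63606953,  0.0133855 ],
       [ 0.50121098,  0.62062955, -0.60299794],
       [-0.39185606, -0.45851338, -0.79763043]]), 't': array([ 0.42415161, -0.23914495,  1.56410749])}
top {'fx': 351.2711717892296, 'fy': 351.2711717892296, 'cx': 254.82648284565434, 'cy': 193.82976369601843, 'distortion': array([-0.11195909,  0.        ,  0.        ,  0.        ,  0.        ]), 'R': array([[-0.00593472, -0.99977717,  0.02025797],
       [-0.99849704,  0.00482093, -0.05459319],
       [ 0.05448337, -0.02055151, -0.99830316]]), 't': array([-0.00696139,  0.59388577,  1.24122156])}
wrist {'fx': 339.671494324772, 'fy': 339.671494324772, 'cx': 256.3427620240433, 'cy': 192.31224795323135, 'distortion': array([-0.05031995,  0.        ,  0.        ,  0.        ,  0.        ]), 'R': array([[ 0.28139208,  0.95959217, -0.00116821],
       [ 0.92030537, -0.26952638,  0.28353758],
       [ 0.27176558, -0.08086034, -0.95896041]]), 't': array([-0.52510755, -0.03684722,  0.37855601])}
```

View pics/top0.png

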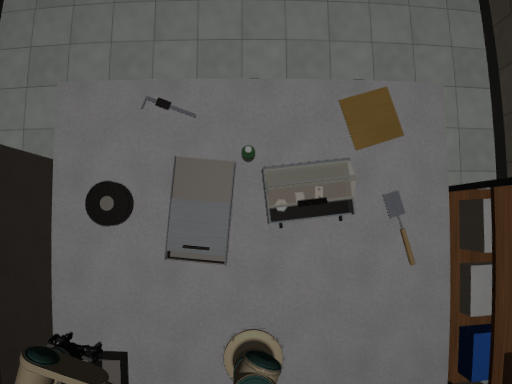

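View pics/scene0.png

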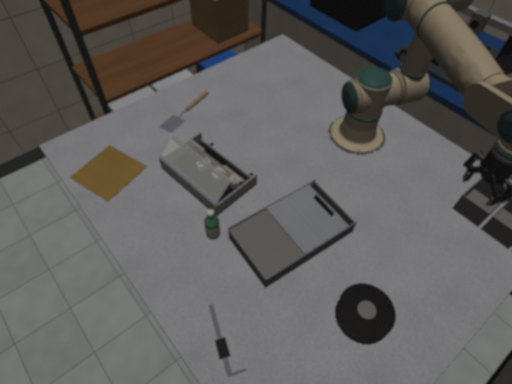

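Top view: tray at (200,210), its ridge at (196,247); bed at (310,190), black ridge at (313,202), bottle at (248,153), three white parts visible. I'll zoom in to measure.

```bash
cat > h.py <<'E'
import numpy as np, cv2
from bench import sensors, optics, job, bot
def ray(ci,uv):
    K=np.array([[ci['fx'],0,ci['cx']],[0,ci['fy'],ci['cy']],[0,0,1]])
    p=cv2.undistortPoints(np.array(uv,float).reshape(-1,1,2),K,ci['distortion']).reshape(-1,2)
    d=np.c_[p,np.ones(len(p))]@ci['R']
    return -ci['R'].T@ci['t'], d
def cast(ci,uv,z):
    o,d=ray(ci,uv); return o+d*((z-o[2])/d[:,2])[:,None]
def proj(ci,X):
    K=np.array([[ci['fx'],0,ci['cx']],[0,ci['fy'],ci['cy']],[0,0,1]])
    return cv2.projectPoints(np.array(X,float).reshape(-1,1,3),cv2.Rodrigues(ci['R'])[0],ci['t'],K,ci['distortion'])[0].reshape(-1,2)
def crop(im,x0,y0,w,h,s,name):
    cv2.imwrite('pics/'+name+'.png',cv2.resize(im[y0:y0+h,x0:x0+w],None,fx=s,fy=s,interpolation=cv2.INTER_CUBIC))
E
python3 - <<'E'
from h import *
im=cv2.imread('pics/top0.png'); crop(cv2.convertScaleAbs(im,alpha=1.6),160,145,200,130,4,'topc')
E
```

```text
(no output)
```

View pics/topc.png

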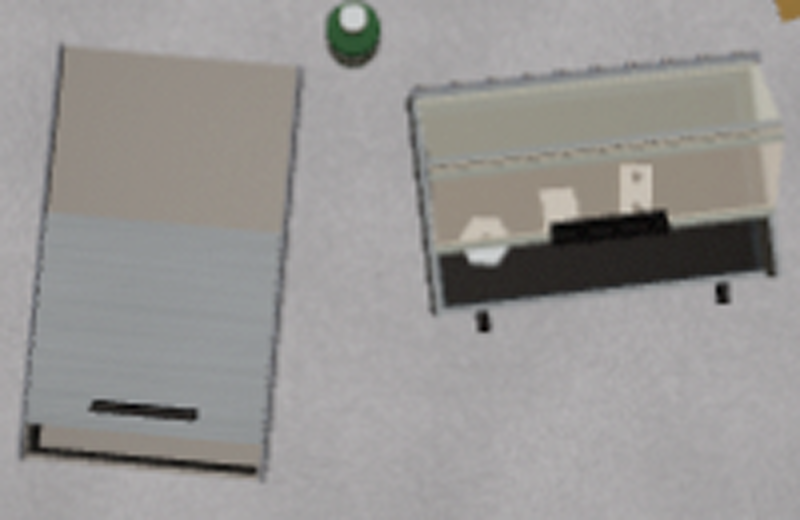

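```bash
python3 - <<'E'
from h import *
ci=optics.camera_info('top'); np.set_printoptions(precision=4,suppress=True)
f=lambda P,z: cast(ci,(np.array(P,float)+.5)/4-.5+[160,145],z)
T=f([(62,46),(301,66),(263,478),(22,457)],.056)
print('tray',T,'c',T.mean(0)); 
for i in range(4): e=T[(i+1)%4]-T[i]; print(np.linalg.norm(e),np.degrees(np.arctan2(e[1],e[0])))
print('lidridge',f([(90,406),(196,414)],.081))
B=f([(412,90),(758,57),(775,272),(435,312)],.055)
print('bed',B,B.mean(0))
for i in range(4): e=B[(i+1)%4]-B[i]; print(np.linalg.norm(e),np.degrees(np.arctan2(e[1],e[0])))
print('edge',f([(440,250),(772,212)],.06),'ridge',f([(552,232),(668,218)],.08))
print('hinge',f([(432,165),(780,125)],.11))
print('parts hex,ch,block',f([(485,240)],.04),f([(560,205)],.044),f([(636,190)],.044))
E
```

```text
tray [[0.725  0.2686 0.056 ]
 [0.7062 0.0595 0.056 ]
 [0.3499 0.0935 0.056 ]
 [0.3682 0.3018 0.056 ]] c [0.5373 0.1808 0.056 ]
0.20989926437505688 -95.16021533033712
0.3578843600345561 174.55705030147806
0.20914128821529213 84.96917430104529
0.3583537171546622 -5.321303330446073
lidridge [[0.4145 0.2379 0.081 ]
 [0.4076 0.1482 0.081 ]]
bed [[ 0.6849 -0.0371  0.055 ]
 [ 0.7141 -0.3441  0.055 ]
 [ 0.524  -0.3551  0.055 ]
 [ 0.4917 -0.0557  0.055 ]] [ 0.6037 -0.198   0.055 ]
0.3083560883631542 -84.5665107213821
0.19044871544714298 -176.67716626496915
0.30120542685654406 96.14188299961793
0.19404352296441557 5.4805973985805
edge [[ 0.5452 -0.0601  0.06  ]
 [ 0.5765 -0.3519  0.06  ]] ridge [[ 0.5596 -0.1546  0.08  ]
 [ 0.571  -0.2548  0.08  ]]
hinge [[ 0.615  -0.0509  0.11  ]
 [ 0.6478 -0.3453  0.11  ]]
parts hex,ch,block [[ 0.5541 -0.101   0.04  ]] [[ 0.5844 -0.1671  0.044 ]] [[ 0.5973 -0.2347  0.044 ]]
```

```bash
cat >> h.py <<'E'
from scipy.spatial.transform import Rotation as Ro
BED=(0.601,-0.200,5.7); TRAY=(0.537,0.181,-5.2)
def w(F,x,y):
    a=np.radians(F[2]); return (F[0]+x*np.cos(a)-y*np.sin(a), F[1]+x*np.sin(a)+y*np.cos(a))
def loc(F,x,y):
    a=np.radians(F[2]); dx,dy=x-F[0],y-F[1]; return dx*np.cos(a)+dy*np.sin(a), -dx*np.sin(a)+dy*np.cos(a)
def plan(wps,p=None,psi=None,step=.034):
    """wps: (x,y,z,psi|None) of TCP; prints equal rows: n x slide, n x yaw"""
    s=sensors.read_state(); p=s['position'] if p is None else np.array(p); psi=s['tool_rot'][2] if psi is None else psi
    for x,y,z,q in wps:
        if q is not None:
            d=-np.radians((q-psi+180)%360-180)/.1; n=int(np.ceil(abs(d)-1e-6)); psi=q
            if n: print(f'{n} x yaw {d/n:.2f}')
        a=np.radians(psi); d=np.array([x,y,z])-p
        t=np.array([d@[np.cos(a),np.sin(a),0],d@[np.sin(a),-np.cos(a),0],-d[2]]); n=max(1,int(np.ceil(np.linalg.norm(t)/step)))
        print(f'{n} x slide',np.round(t/n/.04,2).tolist()); p=np.array([x,y,z])
E
python3 - <<'E'
from h import *
plan([(.40,.2,.40,185.7),(*w(BED,-.085,0),.40,None),(*w(BED,-.085,0),.2534,None)])
E
```

```text
4 x yaw -0.96
12 x slide [-0.46, -0.68, 0.01]
13 x slide [-0.14, -0.8, -0.0]
5 x slide [0.0, 0.0, 0.73]
```

Request:
{"api": "play_rows", "payload": {"plan": [{"slide": [0,0,0],"yaw": -0.96},{"slide": [0,0,0],"yaw": -0.96},{"slide": [0,0,0],"yaw": -0.96},{"slide": [0,0,0],"yaw": -0.96},{"slide": [-0.46,-0.68,0],"yaw": 0},{"slide": [-0.46,-0.68,0],"yaw": 0},{"slide": [-0.46,-0.68,0],"yaw": 0},{"slide": [-0.46,-0.68,0],"yaw": 0},{"slide": [-0.46,-0.68,0],"yaw": 0},{"slide": [-0.46,-0.68,0],"yaw": 0}], "claw": 0, "grip_force": 40}}

```text
clock: 1.15
position: [0.2745, 0.351, 0.4045]
tool_rot: [-180.0, -0.0, -174.4]
ft_force: [-0.6, 0.2, 0.2]
grip_width: 0.0001
```

Request:
{"api": "play_rows", "payload": {"plan": [{"slide": [-0.46,-0.68,0],"yaw": 0},{"slide": [-0.46,-0.68,0],"yaw": 0},{"slide": [-0.46,-0.68,0],"yaw": 0},{"slide": [-0.46,-0.68,0],"yaw": 0},{"slide": [-0.46,-0.68,0],"yaw": 0},{"slide": [-0.46,-0.68,0],"yaw": 0},{"slide": [-0.14,-0.8,0],"yaw": 0},{"slide": [-0.14,-0.8,0],"yaw": 0},{"slide": [-0.14,-0.8,0],"yaw": 0},{"slide": [-0.14,-0.8,0],"yaw": 0}]}}

```text
clock: 2.15
position: [0.4347, 0.074, 0.4045]
tool_rot: [180.0, -0.0, -174.4]
ft_force: [0.1, 0.1, 0.1]
grip_width: 0.0
```

Request:
{"api": "play_rows", "payload": {"plan": [{"slide": [-0.14,-0.8,0],"yaw": 0},{"slide": [-0.14,-0.8,0],"yaw": 0},{"slide": [-0.14,-0.8,0],"yaw": 0},{"slide": [-0.14,-0.8,0],"yaw": 0},{"slide": [-0.14,-0.8,0],"yaw": 0},{"slide": [-0.14,-0.8,0],"yaw": 0},{"slide": [-0.14,-0.8,0],"yaw": 0},{"slide": [-0.14,-0.8,0],"yaw": 0},{"slide": [-0.14,-0.8,0],"yaw": 0},{"slide": [0,0,0],"yaw": 0}]}}

```text
clock: 3.15
position: [0.5132, -0.2093, 0.4035]
tool_rot: [180.0, -0.1, -174.6]
ft_force: [0.5, 1.2, -0.1]
grip_width: -0.0
```

```bash
python3 - <<'E'
from h import *
im=optics.snapshot('wrist'); cv2.imwrite('pics/w1.png',im); im=optics.snapshot('top'); cv2.imwrite('pics/t1.png',im)
s=sensors.read_state();print(s['position'],s['tool_rot'],s['ft_force'],s['clock'],s['grip_width'])
plan([(*w(BED,-.085,0),.2534,185.7)])
E
```

```text
[ 0.51294919 -0.20677231  0.40398597] [ 1.79941821e+02 -6.01894448e-02 -1.74437484e+02] [-0.85624853  0.13036707  0.07673244] 3.25 0.00012704789048137235
1 x yaw -0.02
5 x slide [-0.02, -0.01, 0.75]
```

View pics/w1.png

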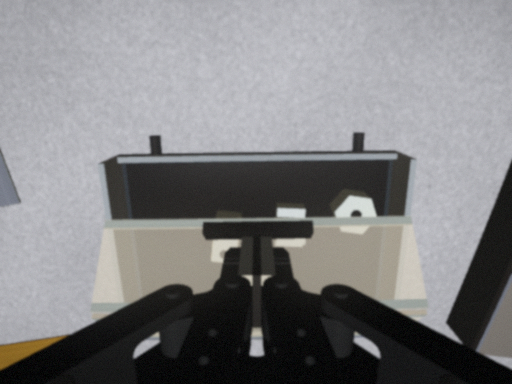

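Wrist view: cover edge at row 220, black ridge at (203–312, 230), centred on the tool and parallel. Descending, then pushing.

Request:
{"api": "play_rows", "payload": {"plan": [{"slide": [0,0,0.75],"yaw": 0},{"slide": [0,0,0.75],"yaw": 0},{"slide": [0,0,0.75],"yaw": 0},{"slide": [0,0,0.75],"yaw": 0},{"slide": [0,0,0.75],"yaw": 0},{"slide": [0,0,0],"yaw": 0},{"slide": [-0.4,0,0],"yaw": 0},{"slide": [-0.4,0,0],"yaw": 0},{"slide": [-0.4,0,0],"yaw": 0}]}}

```text
clock: 4.15
position: [0.5612, -0.2011, 0.2568]
tool_rot: [-180.0, 0.0, -174.3]
ft_force: [-4.8, -0.1, 0.1]
grip_width: -0.0001
```

Request:
{"api": "play_rows", "payload": {"plan": [{"slide": [-0.3,0,0],"yaw": 0},{"slide": [-0.3,0,0],"yaw": 0},{"slide": [-0.3,0,0],"yaw": 0},{"slide": [-0.3,0,0],"yaw": 0},{"slide": [-0.3,0,0],"yaw": 0}]}}

```text
clock: 4.65
position: [0.6209, -0.195, 0.2567]
tool_rot: [-180.0, 0.0, -174.3]
ft_force: [-1.9, -1.2, -0.4]
grip_width: -0.0001
```

```bash
python3 - <<'E'
from h import *
im=optics.snapshot('scene'); crop(im,140,110,140,110,5,'s2')
s=sensors.read_state();print(s['position'],loc(BED,*s['position'][:2]),s['ft_force'])
E
```

```text
[ 0.62204011 -0.19465413  0.25670322] (np.float64(0.021467025750002127), np.float64(0.003229737317606827)) [-0.19013224  0.38345041  0.03231781]
```

View pics/s2.png

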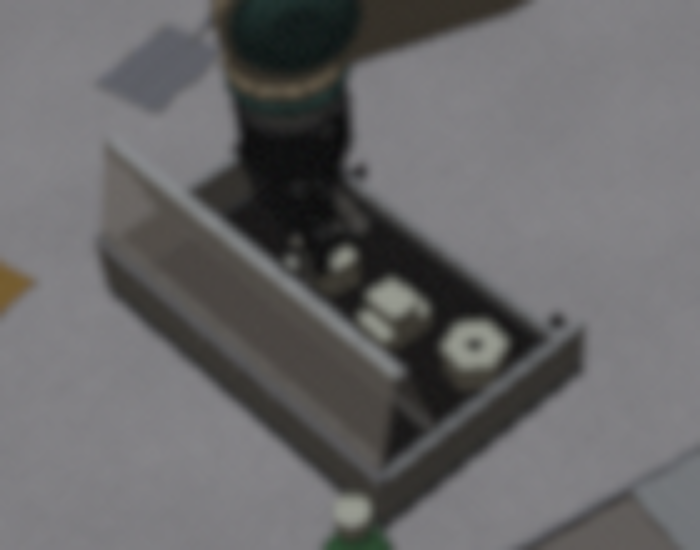

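Scene view: cover now steeply folded (edge ridge in front of the fingers); parts at (470,345), (395,305), and (345,260)/(295,250) partly hidden. Continuing.

Request:
{"api": "play_rows", "payload": {"plan": [{"slide": [-0.2,0,0],"yaw": 0},{"slide": [-0.2,0,0],"yaw": 0},{"slide": [-0.2,0,0],"yaw": 0},{"slide": [-0.1,0,0],"yaw": 0},{"slide": [-0.1,0,0],"yaw": 0}]}}

```text
clock: 5.2
position: [0.6526, -0.1926, 0.2549]
tool_rot: [-180.0, 0.0, -174.4]
ft_force: [-2.2, 0.6, 0.6]
grip_width: 0.0
```

Request:
{"api": "play_rows", "payload": {"plan": [{"slide": [-0.08,0,0],"yaw": 0},{"slide": [-0.08,0,0],"yaw": 0}]}}

```text
clock: 5.4
position: [0.6588, -0.192, 0.2547]
tool_rot: [180.0, -0.0, -174.4]
ft_force: [-1.3, -1.2, -0.5]
grip_width: -0.0001
```

Request:
{"api": "play_rows", "payload": {"plan": [{"slide": [-0.08,0,0],"yaw": 0},{"slide": [-0.08,0,0],"yaw": 0}]}}

```text
clock: 5.6
position: [0.6641, -0.1918, 0.2544]
tool_rot: [179.9, -0.4, -174.4]
ft_force: [-23.7, -0.2, 8.9]
grip_width: 0.0001
```

Request:
{"api": "play_rows", "payload": {"plan": [{"slide": [0,0,0],"yaw": 0},{"slide": [0.5,0,0],"yaw": 0},{"slide": [0.5,0,0],"yaw": 0},{"slide": [0.8,0,0],"yaw": 0},{"slide": [0.8,0,-0.5],"yaw": 0},{"slide": [0.8,0,-0.8],"yaw": 0},{"slide": [0.8,0,-0.8],"yaw": 0},{"slide": [0.5,0,-0.8],"yaw": 0},{"slide": [0.3,0,-0.8],"yaw": 0},{"slide": [0,0,0],"yaw": 0}]}}

```text
clock: 6.6
position: [0.4652, -0.2112, 0.4089]
tool_rot: [-179.7, 0.5, -174.4]
ft_force: [0.3, -0.2, 0.4]
grip_width: -0.0002
```

```bash
python3 - <<'E'
from h import *
im=optics.snapshot('wrist'); ci=optics.camera_info('wrist'); cv2.imwrite('pics/w2.png',im); 
import pickle; pickle.dump(ci,open('w2.pkl','wb'))
im=optics.snapshot('scene'); cv2.imwrite('pics/s3.png',im)
t=optics.snapshot('top'); cv2.imwrite('pics/t3.png',t)
a=cv2.resize(im[115:215,150:270],None,fx=3.3,fy=3.3,interpolation=2); 
b=cv2.resize(cv2.convertScaleAbs(t[150:235,255:365],alpha=1.5),(396,330),interpolation=2)
cv2.imwrite('pics/st3.png',np.hstack([a[:330,:396],b]))
s=sensors.read_state();print(s['position'],s['clock'])
E
```

```text
[ 0.46613388 -0.21091416  0.40217086] 6.75
```

View pics/w2.png

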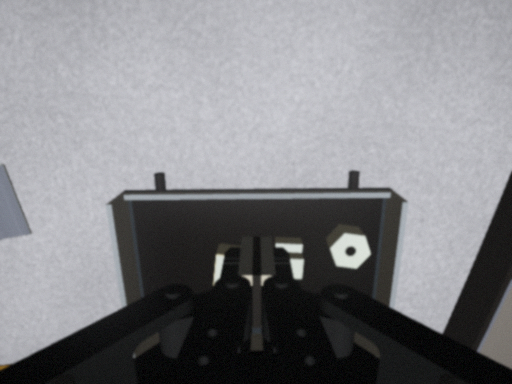

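View pics/st3.png

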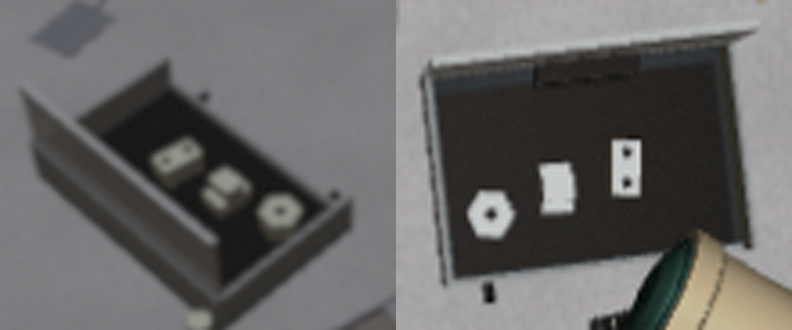

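Cover stands upright at the back with both panels together; three parts: hexknob, step, block (no channel). Measuring them in the top view.

```bash
cat >> h.py <<'E'
def parts(cam,im,F,roi=None,zs=(.04,.044,.048),thr=150,amin=40):
    ci=optics.camera_info(cam) if isinstance(cam,str) else cam
    hsv=cv2.cvtColor(im,cv2.COLOR_BGR2HSV); m=((hsv[...,2]>thr)&(hsv[...,1]<70)).astype(np.uint8)
    if roi is not None:
        k=np.zeros_like(m); cv2.fillPoly(k,[np.int32(proj(ci,roi))],1); m&=k
    for c in cv2.findContours(m,0,1)[0]:
        if cv2.contourArea(c)<amin: continue
        mm=cv2.moments(c); uv=(mm['m10']/mm['m00'],mm['m01']/mm['m00'])
        print('blob px',np.round(uv,1),'area',cv2.contourArea(c))
        for z in zs:
            P=cast(ci,c.reshape(-1,2),z)[:,:2]*1000; r=cv2.minAreaRect(P.astype(np.float32)); g=cast(ci,[uv],z)[0]
            print('  z',z,'centroid',np.round(g[:2],4),'loc',np.round(loc(F,*g[:2]),4),'rect',np.round(r[0],1),np.round(r[1],1),round(r[2],1))
def rect3(F,x0,x1,y0,y1,z): return [(*w(F,a,b),z) for a,b in((x0,y0),(x1,y0),(x1,y1),(x0,y1))]
E
python3 - <<'E'
from h import *
im=cv2.imread('pics/t3.png')
parts('top',im,BED,rect3(BED,-.09,.06,-.14,.14,.04))
E
python3 - <<'E'
from h import *
im=cv2.imread('pics/t3.png'); print(im[200:205:2,305:325:4].tolist(), im[150:240,255:365].max((0,1)))
for t in (90,110): print(t); parts('top',im,BED,rect3(BED,-.09,.06,-.14,.14,.04),thr=t)
E
```

```text
[[[43, 44, 45], [24, 25, 27], [23, 26, 27], [73, 76, 76], [78, 79, 79]], [[23, 25, 26], [23, 25, 27], [22, 24, 26], [21, 24, 25], [22, 24, 26]], [[24, 25, 27], [24, 26, 27], [23, 25, 27], [23, 24, 26], [23, 25, 26]]] [135 135 133]
90
blob px [280.8 204.6] area 96.0
  z 0.04 centroid [ 0.5543 -0.1009] loc [-0.0366  0.1033] rect [554.6 -99.7] [39.8 39.9] 44.4
  z 0.044 centroid [ 0.5542 -0.1005] loc [-0.0367  0.1037] rect [554.5 -99.3] [39.6 39.8] 44.4
  z 0.048 centroid [ 0.5541 -0.1001] loc [-0.0368  0.1041] rect [554.4 -99. ] [39.5 39.6] 44.4
blob px [299.4 198. ] area 86.0
  z 0.04 centroid [ 0.5772 -0.1669] loc [-0.0204  0.0353] rect [ 577.3 -167.7] [43.6 30.6] 5.7
  z 0.044 centroid [ 0.5771 -0.1663] loc [-0.0205  0.0359] rect [ 577.1 -167.1] [43.4 30.5] 5.7
  z 0.048 centroid [ 0.5769 -0.1657] loc [-0.0206  0.0365] rect [ 577.  -166.5] [43.3 30.4] 5.7
blob px [318.5 192.5] area 91.0
  z 0.04 centroid [ 0.5962 -0.2351] loc [-0.0083 -0.0344] rect [ 596.2 -235.1] [25.1 46.4] 89.1
  z 0.044 centroid [ 0.5959 -0.2343] loc [-0.0084 -0.0336] rect [ 596.  -234.3] [25.  46.2] 89.1
  z 0.
[... 352 characters left out ...]
 loc [-0.0375  0.1043] rect [552.6 -98.9] [38.5 34.9] 89.7
blob px [299.4 197.7] area 74.5
  z 0.04 centroid [ 0.5782 -0.1667] loc [-0.0193  0.0354] rect [ 578.8 -165.5] [28.4 38.8] 89.7
  z 0.044 centroid [ 0.5781 -0.1661] loc [-0.0195  0.036 ] rect [ 578.7 -164.9] [28.3 38.7] 89.7
  z 0.048 centroid [ 0.5779 -0.1655] loc [-0.0196  0.0366] rect [ 578.5 -164.3] [28.2 38.6] 89.7
blob px [318.3 192.6] area 83.0
  z 0.04 centroid [ 0.596  -0.2345] loc [-0.0084 -0.0338] rect [ 596.1 -235.1] [25.1 46.2] 89.1
  z 0.044 centroid [ 0.5958 -0.2337] loc [-0.0086 -0.033 ] rect [ 595.9 -234.3] [25. 46.] 89.1
  z 0.048 centroid [ 0.5955 -0.2329] loc [-0.0087 -0.0322] rect [ 595.7 -233.5] [24.9 45.9] 89.1
```

```bash
python3 - <<'E'
from h import *
plan([(.42,0,.40,174.8),(*w(TRAY,-.172,0),.40,None),(*w(TRAY,-.172,0),.2420,None)])
E
```

```text
2 x yaw 0.94
7 x slide [0.23, 0.74, 0.01]
6 x slide [0.3, 0.8, -0.0]
5 x slide [0.0, 0.0, 0.79]
```

Request:
{"api": "play_rows", "payload": {"plan": [{"slide": [0,0,0],"yaw": 0.94},{"slide": [0,0,0],"yaw": 0.94},{"slide": [0.23,0.74,0],"yaw": 0},{"slide": [0.23,0.74,0],"yaw": 0},{"slide": [0.23,0.74,0],"yaw": 0},{"slide": [0.23,0.74,0],"yaw": 0},{"slide": [0.23,0.74,0],"yaw": 0},{"slide": [0.23,0.74,0],"yaw": 0},{"slide": [0.23,0.74,0],"yaw": 0}]}}

```text
clock: 7.65
position: [0.4203, 0.0026, 0.401]
tool_rot: [180.0, -0.2, 174.9]
ft_force: [0.1, 0.0, -0.5]
grip_width: -0.0001
```

Request:
{"api": "play_rows", "payload": {"plan": [{"slide": [0.3,0.8,0],"yaw": 0},{"slide": [0.3,0.8,0],"yaw": 0},{"slide": [0.3,0.8,0],"yaw": 0},{"slide": [0.3,0.8,0],"yaw": 0},{"slide": [0.3,0.8,0],"yaw": 0},{"slide": [0.3,0.8,0],"yaw": 0},{"slide": [0,0,0],"yaw": 0}]}}

```text
clock: 8.35
position: [0.3651, 0.2018, 0.401]
tool_rot: [-180.0, -0.2, 175.1]
ft_force: [-0.6, -1.1, 0.5]
grip_width: -0.0001
```

Request:
{"api": "play_rows", "payload": {"plan": [{"slide": [0,0,0.78],"yaw": 0},{"slide": [0,0,0.78],"yaw": 0},{"slide": [0,0,0.78],"yaw": 0},{"slide": [0,0,0.78],"yaw": 0},{"slide": [0,0,0.7],"yaw": 0},{"slide": [0,0,0],"yaw": 0},{"slide": [0,0,0],"yaw": 0}]}}

```text
clock: 9.05
position: [0.3661, 0.1987, 0.2498]
tool_rot: [-180.0, -0.1, 174.8]
ft_force: [0.0, -0.2, 0.8]
grip_width: 0.0002
```

```bash
python3 - <<'E'
from h import *
s=sensors.read_state();print(s['position'],loc(TRAY,*s['position'][:2]),s['tool_rot'],s['ft_force'])
cv2.imwrite('pics/w3.png',optics.snapshot('wrist'))
E
```

```text
[0.36611223 0.19865738 0.24975551] (np.float64(-0.17178480280524233), np.float64(0.002096710228052686)) [-1.79952950e+02 -8.42596719e-02  1.74839529e+02] [ 0.00569097 -0.18500189  0.75542293]
```

View pics/w3.png

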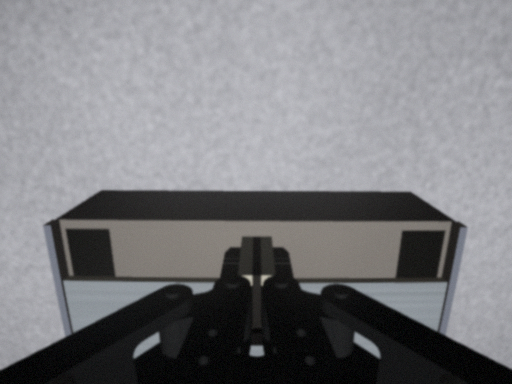

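Request:
{"api": "play_rows", "payload": {"plan": [{"slide": [0,0,0.18],"yaw": 0},{"slide": [-0.3,0,0],"yaw": 0},{"slide": [-0.3,0,0],"yaw": 0},{"slide": [-0.4,0,0],"yaw": 0},{"slide": [-0.4,0,0],"yaw": 0},{"slide": [-0.4,0,0],"yaw": 0},{"slide": [-0.4,0,0],"yaw": 0},{"slide": [-0.4,0,0],"yaw": 0},{"slide": [-0.4,0,0],"yaw": 0}]}}

```text
clock: 10.0
position: [0.4861, 0.188, 0.2433]
tool_rot: [180.0, 0.0, 174.9]
ft_force: [-2.0, -0.3, 1.9]
grip_width: 0.0003
```

Request:
{"api": "play_rows", "payload": {"plan": [{"slide": [-0.4,0,0],"yaw": 0},{"slide": [-0.3,0,0],"yaw": 0},{"slide": [-0.2,0,0],"yaw": 0},{"slide": [-0.1,0,0],"yaw": 0},{"slide": [-0.1,0,0],"yaw": 0}]}}

```text
clock: 10.5
position: [0.5294, 0.1842, 0.243]
tool_rot: [180.0, 0.0, 174.9]
ft_force: [-2.3, -0.4, 0.7]
grip_width: 0.0001
```

Request:
{"api": "play_rows", "payload": {"plan": [{"slide": [-0.08,0,0],"yaw": 0},{"slide": [-0.08,0,0],"yaw": 0}]}}

```text
clock: 10.7
position: [0.5357, 0.1837, 0.2429]
tool_rot: [180.0, 0.0, 174.9]
ft_force: [-1.8, -0.4, 1.0]
grip_width: -0.0002
```

```bash
python3 - <<'E'
from h import *
s=sensors.read_state();print(s['position'],loc(TRAY,*s['position'][:2]),s['tool_rot'],s['ft_force'])
E
```

```text
[0.53570288 0.18367845 0.24288031] (np.float64(-0.0015345399073675122), np.float64(0.002549866503802388)) [1.79990923e+02 8.75336905e-03 1.74867488e+02] [-1.75125356 -0.39133785  0.96013889]
```

Not yet at the stop; small steps.

Request:
{"api": "play_rows", "payload": {"plan": [{"slide": [-0.05,0,0],"yaw": 0},{"slide": [-0.05,0,0],"yaw": 0}]}}

```text
clock: 10.9
position: [0.5386, 0.1836, 0.2427]
tool_rot: [-180.0, -0.3, 174.9]
ft_force: [-21.1, 0.5, 11.9]
grip_width: 0.0002
```

Request:
{"api": "play_rows", "payload": {"plan": [{"slide": [-0.06,0,0],"yaw": 0},{"slide": [-0.04,0,0],"yaw": 0}]}}

```text
clock: 11.1
position: [0.5405, 0.1837, 0.2427]
tool_rot: [-179.9, -0.9, 174.9]
ft_force: [-41.3, -1.7, 25.7]
grip_width: -0.0
```

```bash
python3 - <<'E'
from h import *
p=sensors.read_state()['position']
ci=__import__('pickle').load(open('w2.pkl','rb')); im=cv2.imread('pics/w2.png')
for t in (140,170): parts(ci,im,BED,rect3(BED,-.09,.06,.06,.14,.04),zs=(.04,),thr=t)
hsv=cv2.cvtColor(im,cv2.COLOR_BGR2HSV); m=((hsv[...,2]>150)&(hsv[...,1]<70)).astype(np.uint8); m[:,:320]=0;m[:220]=0;m[290:]=0;m[:,380:]=0
c=max(cv2.findContours(m,0,1)[0],key=cv2.contourArea); a=cv2.approxPolyDP(c,4,True).reshape(-1,2)
P=cast(ci,a,.04)[:,:2]; e=np.roll(P,-1,0)-P; print(np.c_[np.linalg.norm(e,axis=1),np.degrees(np.arctan2(e[:,1],e[:,0]))%60])
p=p+[-.05,.005,0]
print('from',p); plan([(p[0],p[1],.40,185.7),(*w(BED,-.11,.04),.40,None)],p=p)
E
```

```text
blob px [350.1 250.3] area 1015.5
  z 0.04 centroid [ 0.5505 -0.1008] loc [-0.0404  0.1038] rect [ 550.8 -100.4] [40.1 43.9] 55.3
blob px [350.1 250.4] area 947.5
  z 0.04 centroid [ 0.5505 -0.1007] loc [-0.0404  0.1038] rect [ 550.8 -100.5] [38.4 43.8] 55.3
[[2.31487897e-02 2.53141069e+01]
 [2.26614754e-02 2.94382654e+01]
 [2.26444023e-02 2.90388145e+01]
 [2.13802836e-02 2.89143126e+01]
 [2.04916635e-02 2.67722944e+01]
 [2.25582800e-02 2.35214566e+01]]
from [0.49054278 0.18871726 0.24265378]
2 x yaw -0.94
5 x slide [0.0, 0.0, -0.79]
11 x slide [0.09, -0.81, -0.0]
```

Request:
{"api": "play_rows", "payload": {"plan": [{"slide": [0.25,0,0],"yaw": 0},{"slide": [0.5,0,0],"yaw": 0},{"slide": [0.5,0,0],"yaw": 0},{"slide": [0,0,-0.79],"yaw": 0},{"slide": [0,0,-0.79],"yaw": 0},{"slide": [0,0,-0.79],"yaw": 0},{"slide": [0,0,-0.79],"yaw": 0},{"slide": [0,0,-0.79],"yaw": 0},{"slide": [0,0,0],"yaw": -0.95},{"slide": [0,0,0],"yaw": -0.95}], "claw": 55}}

```text
clock: 12.1
position: [0.4939, 0.1874, 0.4023]
tool_rot: [180.0, 0.2, -174.0]
ft_force: [-0.2, -0.3, -0.9]
grip_width: 0.0549
```

Request:
{"api": "play_rows", "payload": {"plan": [{"slide": [0.09,-0.81,0],"yaw": 0},{"slide": [0.09,-0.81,0],"yaw": 0},{"slide": [0.09,-0.81,0],"yaw": 0},{"slide": [0.09,-0.81,0],"yaw": 0},{"slide": [0.09,-0.81,0],"yaw": 0},{"slide": [0.09,-0.81,0],"yaw": 0},{"slide": [0.09,-0.81,0],"yaw": 0},{"slide": [0.09,-0.81,0],"yaw": 0},{"slide": [0.09,-0.81,0],"yaw": 0},{"slide": [0.09,-0.81,0],"yaw": 0}]}}

```text
clock: 13.1
position: [0.4903, -0.14, 0.4009]
tool_rot: [-180.0, 0.1, -174.3]
ft_force: [0.5, 1.1, 1.1]
grip_width: 0.0551
```

Request:
{"api": "play_rows", "payload": {"plan": [{"slide": [0.09,-0.81,0],"yaw": 0},{"slide": [0,0,0],"yaw": 0},{"slide": [0,0,0],"yaw": 0}]}}

```text
clock: 13.4
position: [0.4901, -0.1716, 0.4006]
tool_rot: [180.0, 0.0, -174.3]
ft_force: [-0.0, 0.8, -0.5]
grip_width: 0.0549
```

```bash
python3 - <<'E'
from h import *
ci=optics.camera_info('wrist'); im=optics.snapshot('wrist'); cv2.imwrite('pics/w4.png',im)
parts(ci,im,BED,rect3(BED,-.09,.06,-.12,.14,.044),zs=(.04,.044),thr=150)
t=optics.snapshot('top'); cv2.imwrite('pics/t4.png',t)
s=sensors.read_state();print(s['position'],s['tool_rot'],s['clock'])
E
```

```text
blob px [344.4 285.3] area 41.0
  z 0.04 centroid [ 0.6129 -0.0604] loc [0.0257 0.1377] rect [613.2 -60.2] [11.8  5.6] 10.2
  z 0.044 centroid [ 0.6106 -0.0619] loc [0.0232 0.1365] rect [610.8 -61.7] [11.6  5.5] 10.2
blob px [166.9 284.9] area 63.5
  z 0.04 centroid [ 0.6319 -0.2564] loc [ 0.0252 -0.0592] rect [ 632.9 -258.2] [11.4 13. ] 6.2
  z 0.044 centroid [ 0.6293 -0.2554] loc [ 0.0227 -0.058 ] rect [ 630.3 -257.2] [11.3 12.9] 6.2
blob px [252.2 251.1] area 622.5
  z 0.04 centroid [ 0.5811 -0.1662] loc [-0.0164  0.0356] rect [ 581.6 -165.9] [27.1 31. ] 4.8
  z 0.044 centroid [ 0.5791 -0.1663] loc [-0.0184  0.0357] rect [ 579.6 -166. ] [26.8 30.6] 4.8
blob px [195.3 250.6] area 217.5
  z 0.04 centroid [ 0.5867 -0.2268] loc [-0.0169 -0.0253] rect [ 596. -234.] [26.8 49.4] 88.6
  z 0.044 centroid [ 0.5846 -0.2262] loc [-0.0189 -0.0245] rect [ 593.8 -233.3] [26.5 48.8] 88.6
blob px [252.9 229.8] area 239.5
  z 0.04 centroid [ 0.5566 -0.1678] loc [-0.041   0.0365] rect [ 556.6 -167.7] [10.9 29.7] 2.4
  z 0.044 centroid [ 0.5549 -0.1679] loc [-0.0427  0.0365] rect [ 554.9 -167.8] [10.7 29.3] 2.4
blob px [316.  230.7] area 1020.5
  z 0.04 centroid [ 0.5511 -0.1018] loc [-0.0399  0.1026] rect [ 551.5 -101.4] [42.  40.7] 26.6
  z 0.044 centroid [ 0.5495 -0.1028] loc [-0.0416  0.1019] rect [ 549.9 -102.3] [41.5 40.2] 26.6
[ 0.49018313 -0.17052795  0.40072604] [ 1.79995063e+02  3.04018621e-02 -1.74217699e+02] 13.5
```

View pics/w4.png

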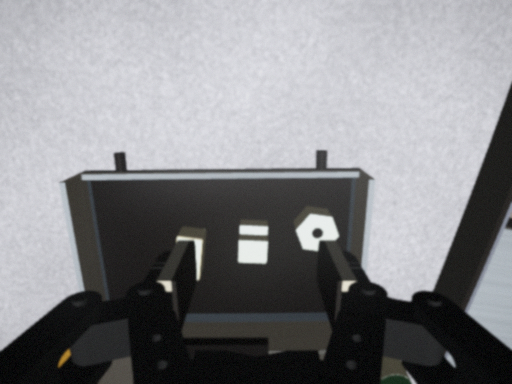

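Wrist view: block (195,255), step (253,245), hexknob (316,232) upright and clear of each other; positions agree with the top view within 3 mm. Fetching the block.

```bash
python3 - <<'E'
from h import *
print('to block'); plan([(.594,-.2335,.40,178.6),(.594,-.2335,.192,None)])
c=w(TRAY,-.13,-.045); print('carry',c)
plan([(.594,-.2335,.28,None),(.44,0,.28,174.8),(*c,.28,None),(*c,.187,None)],p=(.594,-.2335,.192),psi=178.6)
E
```

```text
to block
2 x yaw 0.63
4 x slide [-0.66, -0.38, 0.0]
7 x slide [0.0, 0.0, 0.74]
carry (np.float64(0.40345656207102376), np.float64(0.14796743748799274))
3 x slide [0.0, 0.0, -0.73]
1 x yaw 0.66
9 x slide [0.48, 0.61, -0.0]
5 x slide [0.25, 0.72, -0.0]
3 x slide [0.0, 0.0, 0.78]
```

Request:
{"api": "play_rows", "payload": {"plan": [{"slide": [0,0,0],"yaw": 0.63},{"slide": [0,0,0],"yaw": 0.63},{"slide": [-0.66,-0.38,0],"yaw": 0},{"slide": [-0.66,-0.38,0],"yaw": 0},{"slide": [-0.66,-0.38,0],"yaw": 0},{"slide": [-0.66,-0.38,0],"yaw": 0},{"slide": [0,0,0.7],"yaw": 0},{"slide": [0,0,0.7],"yaw": 0},{"slide": [0,0,0.7],"yaw": 0},{"slide": [0,0,0],"yaw": 0}]}}

```text
clock: 14.5
position: [0.5938, -0.2332, 0.3117]
tool_rot: [179.8, -0.4, 178.6]
ft_force: [-0.2, 0.0, -1.3]
grip_width: 0.055
```

```bash
python3 - <<'E'
from h import *
t=optics.snapshot('top'); cv2.imwrite('pics/t5.png',t)
s=sensors.read_state();print(s['position'],s['tool_rot'],s['clock'])
plan([(.594,-.2335,.192,178.6)])
E
```

```text
[ 0.59411895 -0.23351913  0.31485909] [179.89359439  -0.21588228 178.60483697] 14.55
1 x yaw 0.00
4 x slide [0.0, 0.0, 0.77]
```

Request:
{"api": "play_rows", "payload": {"plan": [{"slide": [0,0,0.77],"yaw": 0},{"slide": [0,0,0.77],"yaw": 0},{"slide": [0,0,0.77],"yaw": 0},{"slide": [0,0,0.77],"yaw": 0},{"slide": [0,0,0],"yaw": 0},{"slide": [0,0,0],"yaw": 0}]}}

```text
clock: 15.15
position: [0.5948, -0.2346, 0.1958]
tool_rot: [-180.0, 0.1, 178.6]
ft_force: [-0.2, 0.4, 0.8]
grip_width: 0.0553
```

Request:
{"api": "play_rows", "payload": {"plan": [{"slide": [0,0,0],"yaw": 0},{"slide": [0,0,0],"yaw": 0},{"slide": [0,0,0],"yaw": 0},{"slide": [0,0,0],"yaw": 0},{"slide": [0,0,0],"yaw": 0}], "claw": 15, "grip_force": 80}}

```text
clock: 15.65
position: [0.5949, -0.235, 0.1968]
tool_rot: [-179.9, 0.3, 178.5]
ft_force: [-0.5, -0.2, 7.2]
grip_width: 0.0266
```

Request:
{"api": "play_rows", "payload": {"plan": [{"slide": [0,0,-0.73],"yaw": 0},{"slide": [0,0,-0.73],"yaw": 0},{"slide": [0,0,-0.73],"yaw": 0}]}}

```text
clock: 15.95
position: [0.594, -0.2347, 0.2832]
tool_rot: [-180.0, 0.1, 178.5]
ft_force: [0.3, -0.6, -0.3]
grip_width: 0.0265
```

Request:
{"api": "play_rows", "payload": {"plan": [{"slide": [0,0,0],"yaw": 0.66},{"slide": [0.48,0.61,0],"yaw": 0},{"slide": [0.48,0.61,0],"yaw": 0},{"slide": [0.48,0.61,0],"yaw": 0},{"slide": [0.48,0.61,0],"yaw": 0},{"slide": [0.48,0.61,0],"yaw": 0},{"slide": [0.48,0.61,0],"yaw": 0},{"slide": [0.48,0.61,0],"yaw": 0},{"slide": [0.48,0.61,0],"yaw": 0},{"slide": [0.48,0.61,0],"yaw": 0}]}}

```text
clock: 16.95
position: [0.4414, 0.0007, 0.2822]
tool_rot: [180.0, 0.1, 174.7]
ft_force: [-0.2, 0.5, -0.6]
grip_width: 0.0264
```

Request:
{"api": "play_rows", "payload": {"plan": [{"slide": [0.25,0.72,0],"yaw": 0},{"slide": [0.25,0.72,0],"yaw": 0},{"slide": [0.25,0.72,0],"yaw": 0},{"slide": [0.25,0.72,0],"yaw": 0},{"slide": [0.25,0.72,0],"yaw": 0},{"slide": [0,0,0],"yaw": 0}]}}

```text
clock: 17.55
position: [0.4048, 0.1501, 0.2822]
tool_rot: [179.9, 0.1, 174.9]
ft_force: [0.5, -0.2, -0.7]
grip_width: 0.0265
```

```bash
python3 - <<'E'
from h import *
s=sensors.read_state();print(s['position'],s['tool_rot'],s['clock'],s['grip_width'],s['ft_force'],loc(TRAY,*s['position'][:2]))
im=optics.snapshot('wrist'); cv2.imwrite('pics/w5.png',im)
plan([(*w(TRAY,-.13,-.045),.1915,174.8)])
E
```

```text
[0.40478795 0.15013084 0.28224845] [1.79905803e+02 9.31770568e-02 1.74949914e+02] 17.55 0.026513840189097478 [ 0.46277275 -0.1553254  -0.72270166] (np.float64(-0.12887016972858203), np.float64(-0.0427248311836244))
1 x yaw 0.02
3 x slide [0.01, -0.01, 0.76]
```

View pics/w5.png

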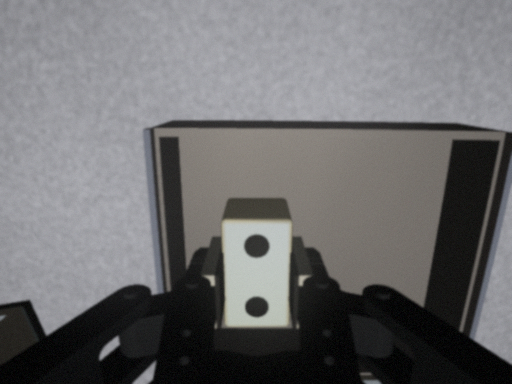

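Block sits level in the jaws above the compartment. Lowering and releasing.

Request:
{"api": "play_rows", "payload": {"plan": [{"slide": [0,0,0.76],"yaw": 0},{"slide": [0,0,0.76],"yaw": 0},{"slide": [0,0,0.76],"yaw": 0},{"slide": [0,0,0],"yaw": 0},{"slide": [0,0,0],"yaw": 0}]}}

```text
clock: 18.1
position: [0.4059, 0.1471, 0.1903]
tool_rot: [-180.0, -0.0, 174.7]
ft_force: [-0.3, -0.0, 0.1]
grip_width: 0.0265
```

Request:
{"api": "play_rows", "payload": {"plan": [{"slide": [0,0,0],"yaw": 0},{"slide": [0,0,0],"yaw": 0},{"slide": [0,0,0],"yaw": 0},{"slide": [0,0,-0.5],"yaw": 0},{"slide": [0,0,-0.8],"yaw": 0},{"slide": [0,0,-0.8],"yaw": 0},{"slide": [0,0,-0.8],"yaw": 0},{"slide": [0,0,-0.8],"yaw": 0},{"slide": [0,0,-0.8],"yaw": 0},{"slide": [0,0,-0.7],"yaw": 0}], "claw": 46}}

```text
clock: 19.1
position: [0.4052, 0.1477, 0.4001]
tool_rot: [180.0, 0.1, 174.7]
ft_force: [0.1, 0.7, -0.2]
grip_width: 0.046
```

```bash
python3 - <<'E'
from h import *
s=sensors.read_state();print(s['position'],s['tool_rot'],s['clock'],s['grip_width'],s['ft_force'])
plan([(.44,0,.40,185.7),(*w(BED,-.11,0.0),.40,None)])
E
```

```text
[0.4052419  0.1476889  0.40009804] [1.79961210e+02 9.99647140e-02 1.74744201e+02] 19.1 0.046046711772839394 [ 0.10540617  0.69655952 -0.19933399]
2 x yaw -0.96
5 x slide [-0.1, -0.75, 0.0]
7 x slide [-0.11, -0.77, -0.0]
```

Request:
{"api": "play_rows", "payload": {"plan": [{"slide": [0,0,0],"yaw": -0.96},{"slide": [0,0,0],"yaw": -0.96},{"slide": [-0.1,-0.75,0],"yaw": 0},{"slide": [-0.1,-0.75,0],"yaw": 0},{"slide": [-0.1,-0.75,0],"yaw": 0},{"slide": [-0.1,-0.75,0],"yaw": 0},{"slide": [-0.1,-0.75,0],"yaw": 0},{"slide": [-0.11,-0.77,0],"yaw": 0},{"slide": [-0.11,-0.77,0],"yaw": 0},{"slide": [-0.11,-0.77,0],"yaw": 0}]}}

```text
clock: 20.1
position: [0.4628, -0.0913, 0.3983]
tool_rot: [-180.0, 0.0, -174.3]
ft_force: [0.2, -0.2, -0.3]
grip_width: 0.0459
```

Request:
{"api": "play_rows", "payload": {"plan": [{"slide": [-0.11,-0.77,0],"yaw": 0},{"slide": [-0.11,-0.77,0],"yaw": 0},{"slide": [-0.11,-0.77,0],"yaw": 0},{"slide": [-0.11,-0.77,0],"yaw": 0},{"slide": [0,0,0],"yaw": 0},{"slide": [0,0,0],"yaw": 0}], "claw": 56}}

```text
clock: 20.7
position: [0.4926, -0.2112, 0.3978]
tool_rot: [180.0, -0.0, -174.3]
ft_force: [-0.3, 0.1, 0.4]
grip_width: 0.0559
```

```bash
python3 - <<'E'
from h import *
ci=optics.camera_info('wrist'); im=optics.snapshot('wrist'); cv2.imwrite('pics/w6.png',im)
parts(ci,im,BED,rect3(BED,-.09,.03,-.12,.14,.044),zs=(.04,.048),thr=150)
s=sensors.read_state();print(s['position'],s['tool_rot'],s['clock'])
t=optics.snapshot('top'); cv2.imwrite('pics/t6.png',t); print('top tray')
parts('top',t,TRAY,rect3(TRAY,-.17,-.01,-.095,.095,.03),zs=(.036,),thr=100,amin=20)
print('top bed');parts('top',t,BED,rect3(BED,-.09,.06,-.14,.14,.04),zs=(.04,),thr=100)
plan([(.577,-.1665,.40,183.5),(.577,-.1665,.195,None)])
E
```

```text
blob px [347.4 285.5] area 67.0
  z 0.04 centroid [ 0.6133 -0.0975] loc [0.0224 0.1008] rect [613.9 -96.3] [13. 11.] 1.9
  z 0.048 centroid [ 0.6086 -0.1004] loc [0.0175 0.0983] rect [609.2 -99.3] [12.7 10.8] 1.9
blob px [165.3 285.6] area 63.5
  z 0.04 centroid [ 0.6333 -0.2968] loc [ 0.0225 -0.0996] rect [ 633.  -296.5] [15.4  9.9] 35.7
  z 0.048 centroid [ 0.6281 -0.2949] loc [ 0.0175 -0.0971] rect [ 627.8 -294.5] [15.   9.6] 35.7
blob px [317.9 223.9] area 249.0
  z 0.04 centroid [ 0.5444 -0.1411] loc [-0.0504  0.0642] rect [ 544.5 -141. ] [11.1 29.5] 5.6
  z 0.048 centroid [ 0.5414 -0.143 ] loc [-0.0536  0.0627] rect [ 541.5 -142.9] [10.8 28.8] 5.6
blob px [343.9 237.2] area 1558.0
  z 0.04 centroid [ 0.5565 -0.1117] loc [-0.0355  0.0923] rect [ 556.4 -118.4] [43.7 78.9] 11.1
  z 0.048 centroid [ 0.5532 -0.1143] loc [-0.039   0.0901] rect [ 553.  -120.8] [42.6 77. ] 11.1
[ 0.49256461 -0.21053432  0.39797617] [ 1.79976638e+02  2.12773484e-03 -1.74252984e+02] 20.75
top tray
blob px [210.  247.3] area 102.5
  z 0.036 centroid [0.406  0.1484] loc [-0.1275 -0.0444] rect [407.1 148.3] [28.1 48.9] 89.8
top bed
blob px [285.7 203.3] area 165.0
  z 0.04 centroid [ 0.5587 -0.1182] loc [-0.034   0.0856] rect [ 559.7 -117. ] [43.5 74.6] 13.6
1 x yaw 0.40
3 x slide [-0.72, 0.32, -0.02]
7 x slide [0.0, 0.0, 0.73]
```

The step has been knocked against the hexknob (blobs merged). Looking.

```bash
python3 - <<'E'
from h import *
im=cv2.imread('pics/w6.png'); crop(im,250,170,170,130,4,'w6c')
E
```

```text
(no output)
```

View pics/w6c.png

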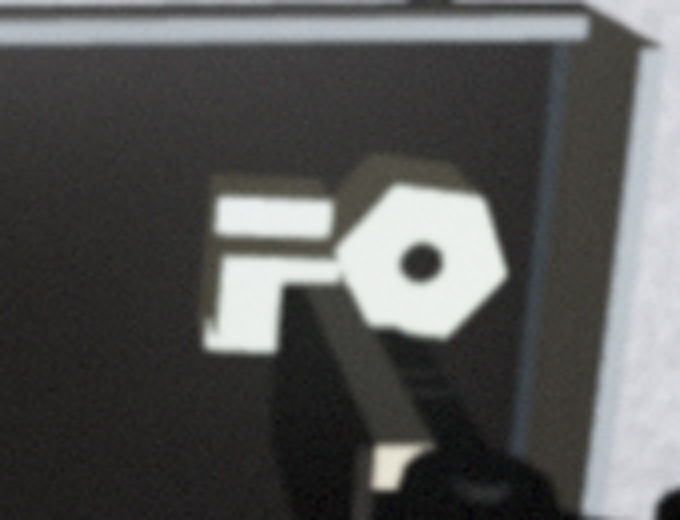

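Crop: hexknob with vertices (400,184),(485,197),(507,272),(445,340),(370,325),(335,250); the step touches its left side. Taking the hexknob first, across flats free of the step.

```bash
python3 - <<'E'
from h import *
ci=optics.camera_info('wrist')
f=lambda P,z: cast(ci,(np.array(P,float)+.5)/4-.5+[250,170],z)[:,:2]
P=f([(400,184),(485,197),(507,272),(445,340),(370,325),(335,250)],.04); e=np.roll(P,-1,0)-P
print(P.mean(0),loc(BED,*P.mean(0)),np.linalg.norm(e,axis=1),np.degrees(np.arctan2(e[:,1],e[:,0]))%60)
print('step ledge',f([(217,198),(334,201)],.032),'top',f([(222,257),(338,259)],.048), f([(206,350)],.032))
E
```

```text
[ 0.55325588 -0.09865532] (np.float64(-0.03744252330637098), np.float64(0.10558552580434091)) [0.02275773 0.02258211 0.02456641 0.02103679 0.02417135 0.02405731] [26.61945152 26.49082523 29.1201752  23.35772738 32.40957727 25.37878417]
step ledge [[ 0.54377352 -0.15381708]
 [ 0.54152729 -0.12284653]] top [[ 0.55367484 -0.15327934]
 [ 0.55129778 -0.12366723]] [[ 0.58807381 -0.15047839]]
```

```bash
python3 - <<'E'
from h import *
plan([(.553,-.099,.40,87.2),(.553,-.099,.195,None)])
c=w(TRAY,-.09,.05); print(c)
plan([(.553,-.099,.285,None),(.45,0.03,.285,84.8),(*c,.285,None),(*c,.19,None)],p=(.553,-.099,.195),psi=87.2)
E
```

```text
18 x yaw 0.96
4 x slide [0.71, 0.34, -0.01]
7 x slide [0.0, 0.0, 0.73]
(np.float64(0.4519020331344517), np.float64(0.23895115214859874))
3 x slide [0.0, 0.0, -0.75]
1 x yaw 0.42
5 x slide [0.6, -0.57, -0.0]
7 x slide [0.74, -0.06, -0.0]
3 x slide [0.0, 0.0, 0.79]
```

Request:
{"api": "play_rows", "payload": {"plan": [{"slide": [0,0,0],"yaw": 0.96},{"slide": [0,0,0],"yaw": 0.96},{"slide": [0,0,0],"yaw": 0.96},{"slide": [0,0,0],"yaw": 0.96},{"slide": [0,0,0],"yaw": 0.96},{"slide": [0,0,0],"yaw": 0.96},{"slide": [0,0,0],"yaw": 0.96},{"slide": [0,0,0],"yaw": 0.96},{"slide": [0,0,0],"yaw": 0.96}], "claw": 58}}

```text
clock: 21.7
position: [0.4926, -0.2097, 0.3983]
tool_rot: [180.0, 0.0, 136.1]
ft_force: [0.0, 0.7, -0.4]
grip_width: 0.0581
```

Request:
{"api": "play_rows", "payload": {"plan": [{"slide": [0,0,0],"yaw": 0.96},{"slide": [0,0,0],"yaw": 0.96},{"slide": [0,0,0],"yaw": 0.96},{"slide": [0,0,0],"yaw": 0.96},{"slide": [0,0,0],"yaw": 0.96},{"slide": [0,0,0],"yaw": 0.96},{"slide": [0,0,0],"yaw": 0.96},{"slide": [0,0,0],"yaw": 0.96},{"slide": [0,0,0],"yaw": 0.96},{"slide": [0,0,0],"yaw": 0}]}}

```text
clock: 22.7
position: [0.4926, -0.2099, 0.3983]
tool_rot: [180.0, 0.0, 86.8]
ft_force: [-0.2, -0.4, 0.4]
grip_width: 0.058
```

Request:
{"api": "play_rows", "payload": {"plan": [{"slide": [0.71,0.34,0],"yaw": 0},{"slide": [0.71,0.34,0],"yaw": 0},{"slide": [0.71,0.34,0],"yaw": 0},{"slide": [0.71,0.34,0],"yaw": 0},{"slide": [0,0,0.7],"yaw": 0},{"slide": [0,0,0.7],"yaw": 0},{"slide": [0,0,0.7],"yaw": 0},{"slide": [0,0,0.5],"yaw": 0},{"slide": [0,0,0],"yaw": 0},{"slide": [0,0,0],"yaw": 0}]}}

```text
clock: 23.7
position: [0.5535, -0.1002, 0.2947]
tool_rot: [180.0, -0.0, 86.9]
ft_force: [0.5, -0.6, 1.5]
grip_width: 0.0583
```

```bash
python3 - <<'E'
from h import *
s=sensors.read_state();print(s['position'],s['tool_rot'],s['clock'],s['grip_width'],s['ft_force'])
plan([(.553,-.099,.195,87.2)])
E
```

```text
[ 0.55348536 -0.10019874  0.29469109] [ 1.79971830e+02 -1.09692760e-03  8.68516021e+01] 23.7 0.05825008049742931 [ 0.46847414 -0.62114071  1.47957877]
1 x yaw -0.06
3 x slide [0.01, -0.0, 0.83]
```

Request:
{"api": "play_rows", "payload": {"plan": [{"slide": [0,0,0.82],"yaw": 0},{"slide": [0,0,0.82],"yaw": 0},{"slide": [0,0,0.82],"yaw": 0},{"slide": [0,0,0],"yaw": 0},{"slide": [0,0,0],"yaw": 0}]}}

```text
clock: 24.2
position: [0.5541, -0.1006, 0.1975]
tool_rot: [179.9, 0.0, 86.8]
ft_force: [-0.4, -0.1, 1.0]
grip_width: 0.0581
```

Request:
{"api": "play_rows", "payload": {"plan": [{"slide": [0,0,0],"yaw": 0},{"slide": [0,0,0],"yaw": 0},{"slide": [0,0,0],"yaw": 0},{"slide": [0,0,0],"yaw": 0},{"slide": [0,0,0],"yaw": 0}], "claw": 25}}

```text
clock: 24.7
position: [0.5545, -0.1008, 0.1991]
tool_rot: [179.7, 0.1, 86.7]
ft_force: [-1.5, 0.8, 7.8]
grip_width: 0.0383
```

Request:
{"api": "play_rows", "payload": {"plan": [{"slide": [0,0,-0.75],"yaw": 0},{"slide": [0,0,-0.75],"yaw": 0},{"slide": [0,0,-0.75],"yaw": 0},{"slide": [0,0,0],"yaw": 0.35}]}}

```text
clock: 25.1
position: [0.5545, -0.1008, 0.2928]
tool_rot: [179.3, 0.1, 84.7]
ft_force: [0.9, -0.2, 0.2]
grip_width: 0.0379
```

```bash
python3 - <<'E'
from h import *
s=sensors.read_state();print(s['position'],s['tool_rot'],s['clock'],s['grip_width'],s['ft_force'])
c=w(TRAY,-.09,.05)
plan([(.45,0.03,.285,None),(*c,.285,None)])
E
```

```text
[ 0.5545042  -0.10083289  0.29276785] [1.79337421e+02 9.66242172e-02 8.47126354e+01] 25.1 0.03789634681805793 [ 0.88040757 -0.18818273  0.19745774]
5 x slide [0.6, -0.58, 0.04]
7 x slide [0.74, -0.06, -0.0]
```

Request:
{"api": "play_rows", "payload": {"plan": [{"slide": [0.6,-0.58,0],"yaw": 0},{"slide": [0.6,-0.58,0],"yaw": 0},{"slide": [0.6,-0.58,0],"yaw": 0},{"slide": [0.6,-0.58,0],"yaw": 0},{"slide": [0.6,-0.58,0],"yaw": 0}]}}

```text
clock: 25.6
position: [0.4481, 0.0304, 0.2872]
tool_rot: [179.8, -0.0, 84.7]
ft_force: [0.5, 0.0, -0.3]
grip_width: 0.0378
```

Request:
{"api": "play_rows", "payload": {"plan": [{"slide": [0.74,-0.06,0],"yaw": 0},{"slide": [0.74,-0.06,0],"yaw": 0},{"slide": [0.74,-0.06,0],"yaw": 0},{"slide": [0.74,-0.06,0],"yaw": 0},{"slide": [0.74,-0.06,0],"yaw": 0},{"slide": [0.74,-0.06,0],"yaw": 0},{"slide": [0.74,-0.06,0],"yaw": 0},{"slide": [0,0,0],"yaw": 0},{"slide": [0,0,0],"yaw": 0}]}}

```text
clock: 26.5
position: [0.4512, 0.2378, 0.2867]
tool_rot: [179.9, -0.0, 84.8]
ft_force: [-0.6, -1.2, -0.4]
grip_width: 0.0384
```

```bash
python3 - <<'E'
from h import *
s=sensors.read_state();print(s['position'],s['tool_rot'],s['clock'],s['grip_width'],s['ft_force'])
im=optics.snapshot('wrist'); cv2.imwrite('pics/w7.png',im)
plan([(*w(TRAY,-.09,.05),.194,None)])
E
```

```text
[0.45123796 0.23777789 0.2866702 ] [ 1.79903777e+02 -3.67955726e-02  8.48075891e+01] 26.5 0.03842055941304735 [-0.60934818 -1.17099027 -0.39871443]
3 x slide [0.02, 0.0, 0.77]
```

View pics/w7.png

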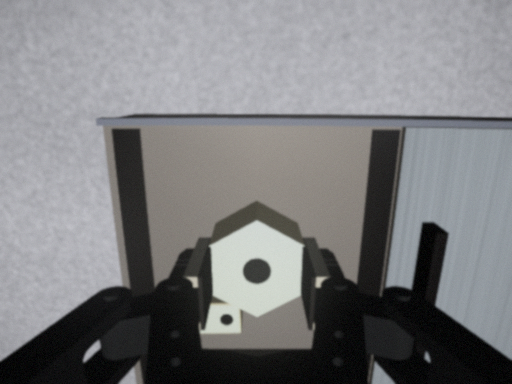

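Hexknob level in the jaws over free floor, block (225,318) beyond it. Lowering.

Request:
{"api": "play_rows", "payload": {"plan": [{"slide": [0,0,0.76],"yaw": 0},{"slide": [0,0,0.76],"yaw": 0},{"slide": [0,0,0.76],"yaw": 0},{"slide": [0,0,0],"yaw": 0},{"slide": [0,0,0],"yaw": 0}]}}

```text
clock: 27.05
position: [0.4516, 0.2368, 0.1953]
tool_rot: [180.0, 0.0, 84.7]
ft_force: [0.3, 0.2, 0.5]
grip_width: 0.0378
```

Request:
{"api": "play_rows", "payload": {"plan": [{"slide": [0,0,0],"yaw": 0},{"slide": [0,0,0],"yaw": 0},{"slide": [0,0,0],"yaw": 0},{"slide": [0,0,-0.5],"yaw": 0},{"slide": [0,0,-0.8],"yaw": 0},{"slide": [0,0,-0.8],"yaw": 0},{"slide": [0,0,-0.8],"yaw": 0},{"slide": [0,0,-0.8],"yaw": 0},{"slide": [0,0,-0.8],"yaw": 0},{"slide": [0,0,-0.7],"yaw": 0}], "claw": 54}}

```text
clock: 28.05
position: [0.451, 0.2373, 0.4048]
tool_rot: [179.9, -0.1, 84.7]
ft_force: [0.7, 1.0, 0.3]
grip_width: 0.054
```

```bash
python3 - <<'E'
from h import *
s=sensors.read_state();print(s['position'],s['tool_rot'],s['clock'],s['grip_width'],s['ft_force'])
plan([(.45,0.03,.40,None),(*w(BED,-.15,0.12),.40,184.2)])
E
```

```text
[0.4509562  0.23733364 0.40479542] [ 1.79895465e+02 -5.91198272e-02  8.47375105e+01] 28.05 0.05397000092935494 [0.74100363 0.97699787 0.30365608]
7 x slide [-0.74, 0.06, 0.02]
18 x yaw -0.96
4 x slide [0.12, -0.78, -0.0]
```

Request:
{"api": "play_rows", "payload": {"plan": [{"slide": [-0.74,0.06,0],"yaw": 0},{"slide": [-0.74,0.06,0],"yaw": 0},{"slide": [-0.74,0.06,0],"yaw": 0},{"slide": [-0.74,0.06,0],"yaw": 0},{"slide": [-0.74,0.06,0],"yaw": 0},{"slide": [-0.74,0.06,0],"yaw": 0},{"slide": [-0.74,0.06,0],"yaw": 0},{"slide": [0,0,0],"yaw": -0.96},{"slide": [0,0,0],"yaw": -0.96},{"slide": [0,0,0],"yaw": -0.96}]}}

```text
clock: 29.05
position: [0.4488, 0.0293, 0.4029]
tool_rot: [179.9, 0.0, 101.4]
ft_force: [0.4, 0.6, -0.3]
grip_width: 0.0542
```

Request:
{"api": "play_rows", "payload": {"plan": [{"slide": [0,0,0],"yaw": -0.96},{"slide": [0,0,0],"yaw": -0.96},{"slide": [0,0,0],"yaw": -0.96},{"slide": [0,0,0],"yaw": -0.96},{"slide": [0,0,0],"yaw": -0.96},{"slide": [0,0,0],"yaw": -0.96},{"slide": [0,0,0],"yaw": -0.96},{"slide": [0,0,0],"yaw": -0.96},{"slide": [0,0,0],"yaw": -0.96},{"slide": [0,0,0],"yaw": -0.96}]}}

```text
clock: 30.05
position: [0.4488, 0.0296, 0.4029]
tool_rot: [180.0, 0.0, 156.5]
ft_force: [-0.5, -0.2, -0.7]
grip_width: 0.0541
```

Request:
{"api": "play_rows", "payload": {"plan": [{"slide": [0,0,0],"yaw": -0.96},{"slide": [0,0,0],"yaw": -0.96},{"slide": [0,0,0],"yaw": -0.96},{"slide": [0,0,0],"yaw": -0.96},{"slide": [0,0,0],"yaw": -0.96},{"slide": [-0.05,-0.9,0],"yaw": 0},{"slide": [-0.05,-0.9,0],"yaw": 0},{"slide": [-0.05,-0.9,0],"yaw": 0},{"slide": [-0.05,-0.9,0],"yaw": 0},{"slide": [-0.05,-0.9,0],"yaw": 0}]}}

```text
clock: 31.05
position: [0.4705, -0.1508, 0.403]
tool_rot: [-180.0, 0.1, -176.3]
ft_force: [0.1, 1.4, 1.4]
grip_width: 0.0541
```

Request:
{"api": "play_rows", "payload": {"plan": [{"slide": [0,0,0],"yaw": 0},{"slide": [0,0,0],"yaw": 0}]}}

```text
clock: 31.25
position: [0.4705, -0.1498, 0.4025]
tool_rot: [180.0, 0.0, -176.3]
ft_force: [-0.3, 0.6, -0.0]
grip_width: 0.0541
```

```bash
python3 - <<'E'
from h import *
s=sensors.read_state();print(s['position'],s['tool_rot'],s['clock'])
ci=optics.camera_info('wrist'); im=optics.snapshot('wrist'); crop(im,150,150,200,150,4,'w8')
parts(ci,im,BED,rect3(BED,-.09,.03,-.12,.14,.044),zs=(.032,.048),thr=150)
t=optics.snapshot('top'); print('top tray')
parts('top',t,TRAY,rect3(TRAY,-.17,-.01,-.095,.095,.03),zs=(.034,),thr=100,amin=20)
print('top bed');parts('top',t,BED,rect3(BED,-.09,.06,-.14,.14,.04),zs=(.04,),thr=100)
plan([(.5645,-.1367,.40,184.2)])
E
```

```text
[ 0.47052726 -0.14980149  0.40246061] [ 1.79979424e+02  5.17566777e-03 -1.76344825e+02] 31.25
blob px [168.6 284.9] area 56.5
  z 0.032 centroid [ 0.6153 -0.2401] loc [ 0.0102 -0.0413] rect [ 616.2 -241.5] [11.8 11.4] 4.1
  z 0.048 centroid [ 0.6051 -0.236 ] loc [ 0.0005 -0.0363] rect [ 606.  -237.3] [11.2 10.8] 4.1
blob px [260.9 257. ] area 591.0
  z 0.032 centroid [ 0.573  -0.1373] loc [-0.0216  0.0652] rect [ 573.1 -137.2] [27.  31.2] 3.6
  z 0.048 centroid [ 0.5648 -0.1381] loc [-0.0299  0.0652] rect [ 564.9 -138. ] [25.7 29.8] 3.6
blob px [260.5 235.8] area 219.0
  z 0.032 centroid [ 0.5476 -0.1395] loc [-0.0471  0.0655] rect [ 547.2 -139. ] [10.6 30.4] 3.7
  z 0.048 centroid [ 0.5406 -0.1402] loc [-0.0542  0.0655] rect [ 540.2 -139.7] [10.1 28.9] 3.7
top tray
blob px [210.  247.3] area 101.5
  z 0.034 centroid [0.4059 0.1487] loc [-0.1277 -0.044 ] rect [406.9 148.6] [28.1 49. ] 89.8
blob px [184.5 234. ] area 101.0
  z 0.034 centroid [0.4526 0.2382] loc [-0.0892  0.0493] rect [451.9 237.2] [43.  39.8] 80.5
top bed
blob px [291.3 201.5] area 77.5
  z 0.04 centroid [ 0.5649 -0.1381] loc [-0.0297  0.0652] rect [ 564.9 -136.9] [28.3 38.8] 89.6
1 x yaw -0.07
3 x slide [-0.79, 0.04, 0.02]
```

View pics/w8.png

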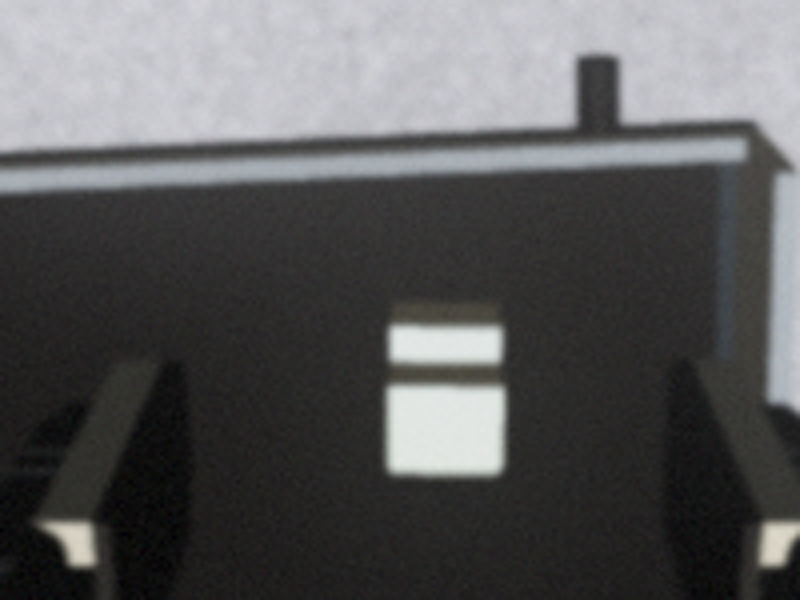

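Step upright and free at crop (446,400), aligned with the jaws.

Request:
{"api": "play_rows", "payload": {"plan": [{"slide": [-0.79,0.05,0],"yaw": 0},{"slide": [-0.79,0.05,0],"yaw": 0},{"slide": [-0.79,0.05,0],"yaw": 0},{"slide": [0,0,0.85],"yaw": 0},{"slide": [0,0,0.85],"yaw": 0},{"slide": [0,0,0.85],"yaw": 0},{"slide": [0,0,0.85],"yaw": 0},{"slide": [0,0,0.85],"yaw": 0},{"slide": [0,0,0.85],"yaw": 0},{"slide": [0,0,0],"yaw": 0}]}}

```text
clock: 32.35
position: [0.5633, -0.1355, 0.1933]
tool_rot: [179.8, -0.5, -176.2]
ft_force: [-0.0, 0.2, -0.3]
grip_width: 0.0539
```

Request:
{"api": "play_rows", "payload": {"plan": [{"slide": [0,0,0],"yaw": 0},{"slide": [0,0,0],"yaw": 0},{"slide": [0,0,0],"yaw": 0},{"slide": [0,0,0],"yaw": 0},{"slide": [0,0,0],"yaw": 0},{"slide": [0,0,0],"yaw": 0}], "claw": 15}}

```text
clock: 32.95
position: [0.5657, -0.1373, 0.2012]
tool_rot: [-179.9, 0.3, -176.3]
ft_force: [-0.9, 1.1, 6.6]
grip_width: 0.0279
```

Request:
{"api": "play_rows", "payload": {"plan": [{"slide": [0,0,-0.75],"yaw": 0},{"slide": [0,0,-0.75],"yaw": 0},{"slide": [0,0,-0.75],"yaw": 0},{"slide": [0,0,0],"yaw": 0.77},{"slide": [0,0,0],"yaw": 0.77}]}}

```text
clock: 33.45
position: [0.5651, -0.1373, 0.2909]
tool_rot: [-180.0, 0.2, 174.7]
ft_force: [0.1, 0.5, -1.1]
grip_width: 0.0285
```

```bash
python3 - <<'E'
from h import *
s=sensors.read_state();print(s['position'],s['tool_rot'],s['clock'],s['grip_width'],s['ft_force'])
c=w(TRAY,-.045,-.04)
plan([(.46,0.0,.285,None),(*c,.285,None)])
E
```

```text
[ 0.56507507 -0.13732482  0.29087704] [-179.95183585    0.24201977  174.73267867] 33.45 0.028462322081742323 [ 0.140665    0.48659915 -1.11490016]
6 x slide [0.49, 0.53, 0.02]
5 x slide [-0.08, 0.74, -0.0]
```

Request:
{"api": "play_rows", "payload": {"plan": [{"slide": [0.49,0.53,0],"yaw": 0},{"slide": [0.49,0.53,0],"yaw": 0},{"slide": [0.49,0.53,0],"yaw": 0},{"slide": [0.49,0.53,0],"yaw": 0},{"slide": [0.49,0.53,0],"yaw": 0},{"slide": [0.49,0.53,0],"yaw": 0}]}}

```text
clock: 34.05
position: [0.4582, 0.0007, 0.2892]
tool_rot: [180.0, 0.1, 174.9]
ft_force: [-0.7, -0.1, -0.5]
grip_width: 0.0283
```

Request:
{"api": "play_rows", "payload": {"plan": [{"slide": [-0.08,0.74,0],"yaw": 0},{"slide": [-0.08,0.74,0],"yaw": 0},{"slide": [-0.08,0.74,0],"yaw": 0},{"slide": [-0.08,0.74,0],"yaw": 0},{"slide": [-0.08,0.74,0],"yaw": 0},{"slide": [0,0,0],"yaw": 0},{"slide": [0,0,0],"yaw": 0}]}}

```text
clock: 34.75
position: [0.488, 0.1462, 0.2889]
tool_rot: [180.0, 0.0, 175.0]
ft_force: [-0.1, 0.1, -1.0]
grip_width: 0.0285
```

```bash
python3 - <<'E'
from h import *
s=sensors.read_state();print(s['position'],loc(TRAY,*s['position'][:2]),s['tool_rot'],s['clock'],s['grip_width'],s['ft_force'])
im=optics.snapshot('wrist'); cv2.imwrite('pics/w9.png',im)
plan([(*w(TRAY,-.045,-.04),.195,None)])
E
```

```text
[0.48801629 0.14618624 0.28886438] (np.float64(-0.04562685066132496), np.float64(-0.03911000033478709)) [1.79999873e+02 4.79468164e-02 1.74982590e+02] 34.75 0.028474463127680025 [-0.13827309  0.12749085 -1.04249587]
3 x slide [-0.0, -0.0, 0.78]
```

View pics/w9.png

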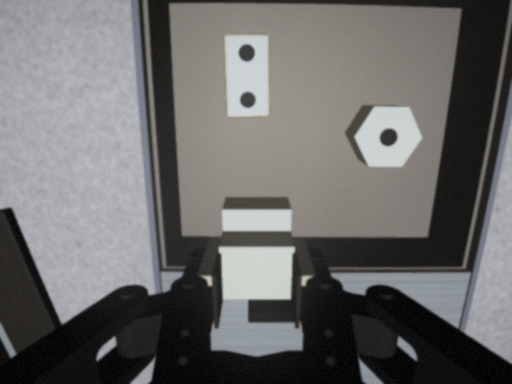

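Block (247,75) and hexknob (388,137) lie flat on the compartment floor; step level in the jaws. Lowering, releasing, rising.

Request:
{"api": "play_rows", "payload": {"plan": [{"slide": [0,0,0.77],"yaw": 0},{"slide": [0,0,0.77],"yaw": 0},{"slide": [0,0,0.77],"yaw": 0},{"slide": [0,0,0],"yaw": 0},{"slide": [0,0,0],"yaw": 0}]}}

```text
clock: 35.3
position: [0.4882, 0.1452, 0.1966]
tool_rot: [-180.0, -0.0, 174.8]
ft_force: [0.5, -0.1, 0.6]
grip_width: 0.0279
```

Request:
{"api": "play_rows", "payload": {"plan": [{"slide": [0,0,0],"yaw": 0},{"slide": [0,0,0],"yaw": 0},{"slide": [0,0,0],"yaw": 0},{"slide": [0,0,-0.5],"yaw": 0},{"slide": [0,0,-0.8],"yaw": 0},{"slide": [0,0,-0.8],"yaw": 0},{"slide": [0,0,-0.8],"yaw": 0},{"slide": [0,0,-0.8],"yaw": 0}], "claw": 46}}

```text
clock: 36.1
position: [0.4878, 0.1459, 0.3457]
tool_rot: [180.0, 0.0, 174.9]
ft_force: [1.0, 0.1, 0.6]
grip_width: 0.0459
```

```bash
python3 - <<'E'
from h import *
s=sensors.read_state();print(s['position'],s['tool_rot'],s['clock'],s['grip_width'],s['ft_force'])
c=w(TRAY,.055,0)
plan([(*c,s['position'][2],174.8),(*c,.2425,None)])
E
```

```text
[0.48779785 0.14587169 0.34573048] [1.79983165e+02 3.72996548e-02 1.74917435e+02] 36.1 0.04589673536233998 [0.97314925 0.1037199  0.56832189]
1 x yaw 0.02
4 x slide [-0.63, 0.25, -0.0]
4 x slide [0.0, 0.0, 0.65]
```

Request:
{"api": "play_rows", "payload": {"plan": [{"slide": [-0.63,0.25,0],"yaw": 0},{"slide": [-0.63,0.25,0],"yaw": 0},{"slide": [-0.63,0.25,0],"yaw": 0},{"slide": [-0.63,0.25,0],"yaw": 0},{"slide": [0,0,0],"yaw": 0},{"slide": [0,0,0],"yaw": 0}], "claw": 0}}

```text
clock: 36.7
position: [0.592, 0.1768, 0.3436]
tool_rot: [-180.0, -0.0, 174.9]
ft_force: [-0.1, 0.3, 1.4]
grip_width: -0.0001
```

```bash
python3 - <<'E'
from h import *
s=sensors.read_state();print(s['position'],loc(TRAY,*s['position'][:2]),s['grip_width'])
a=optics.snapshot('wrist'); b=optics.snapshot('scene')
cv2.imwrite('pics/m10.png',np.hstack([cv2.resize(a,(400,300)),cv2.resize(b[110:290,140:380],(400,300),interpolation=2)]))
plan([(*w(TRAY,.055,0),.2425,174.8)])
E
```

```text
[0.59202228 0.17682033 0.34361325] (np.float64(0.055174640880521986), np.float64(0.0008243443445417149)) -7.434677312086475e-05
1 x yaw 0.02
3 x slide [-0.0, -0.01, 0.85]
```

View pics/m10.png

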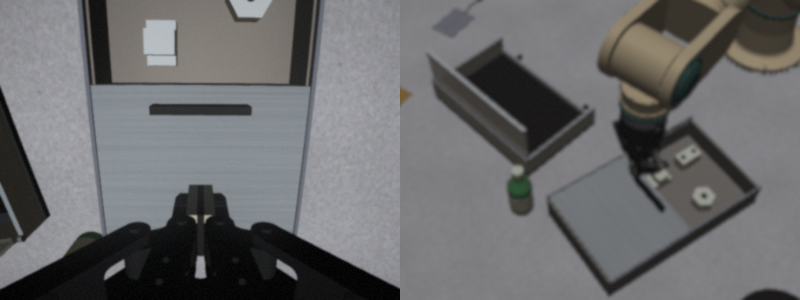

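Step, block and hexknob in the compartment, bed empty, cover upright, ridge (200,109) ahead of the fingers. Closing the lid.

Request:
{"api": "play_rows", "payload": {"plan": [{"slide": [0,0,0.85],"yaw": 0},{"slide": [0,0,0.85],"yaw": 0},{"slide": [0,0,0.82],"yaw": 0},{"slide": [0,0,0],"yaw": 0},{"slide": [0,0,0],"yaw": 0}]}}

```text
clock: 37.3
position: [0.5918, 0.1767, 0.2445]
tool_rot: [180.0, 0.0, 174.9]
ft_force: [-0.1, 0.6, 1.0]
grip_width: -0.0001
```

Request:
{"api": "play_rows", "payload": {"plan": [{"slide": [0.25,0,0],"yaw": 0},{"slide": [0.3,0,0],"yaw": 0},{"slide": [0.4,0,0],"yaw": 0},{"slide": [0.4,0,0],"yaw": 0},{"slide": [0.4,0,0],"yaw": 0},{"slide": [0.4,0,0],"yaw": 0},{"slide": [0.4,0,0],"yaw": 0},{"slide": [0.4,0,0],"yaw": 0}]}}

```text
clock: 38.1
position: [0.4746, 0.1875, 0.2464]
tool_rot: [179.9, 0.3, 174.9]
ft_force: [3.2, 1.2, -0.6]
grip_width: 0.0001
```

Request:
{"api": "play_rows", "payload": {"plan": [{"slide": [0.4,0,0],"yaw": 0},{"slide": [0.4,0,0],"yaw": 0},{"slide": [0.4,0,0],"yaw": 0},{"slide": [0.25,0,0],"yaw": 0},{"slide": [0.12,0,0],"yaw": 0},{"slide": [0.1,0,0],"yaw": 0},{"slide": [0.1,0,0],"yaw": 0}]}}

```text
clock: 38.8
position: [0.4042, 0.1935, 0.2438]
tool_rot: [180.0, 0.1, 174.9]
ft_force: [1.6, 0.4, 1.1]
grip_width: -0.0
```

```bash
python3 - <<'E'
from h import *
s=sensors.read_state();print(s['position'],loc(TRAY,*s['position'][:2]),s['ft_force'],s['clock'])
E
```

```text
[0.40416436 0.19353792 0.24378951] (np.float64(-0.1334252902638631), np.float64(0.00044708662686162096)) [1.62866993 0.38853885 1.06184242] 38.8
```

About 10 mm left; small steps to the stop.

Request:
{"api": "play_rows", "payload": {"plan": [{"slide": [0.08,0,0],"yaw": 0},{"slide": [0.08,0,0],"yaw": 0}]}}

```text
clock: 39.0
position: [0.3975, 0.1941, 0.2431]
tool_rot: [-180.0, -0.0, 174.9]
ft_force: [1.9, 0.5, 2.0]
grip_width: -0.0001
```

Request:
{"api": "play_rows", "payload": {"plan": [{"slide": [0.05,0,0],"yaw": 0},{"slide": [0.05,0,0],"yaw": 0}]}}

```text
clock: 39.2
position: [0.3935, 0.1944, 0.243]
tool_rot: [-180.0, -0.0, 174.9]
ft_force: [3.4, 0.9, 2.0]
grip_width: -0.0001
```

Request:
{"api": "play_rows", "payload": {"plan": [{"slide": [0.05,0,0],"yaw": 0},{"slide": [0.03,0,0],"yaw": 0}]}}

```text
clock: 39.4
position: [0.3914, 0.1945, 0.2432]
tool_rot: [180.0, 0.4, 174.9]
ft_force: [19.6, 0.4, -10.1]
grip_width: 0.0001
```

Request:
{"api": "play_rows", "payload": {"plan": [{"slide": [-0.3,0,0],"yaw": 0},{"slide": [-0.3,0,0],"yaw": 0},{"slide": [0,0,-0.8],"yaw": 0},{"slide": [0,0,-0.8],"yaw": 0},{"slide": [0,0,-0.8],"yaw": 0},{"slide": [0,0,-0.8],"yaw": 0},{"slide": [0.3,0.8,0],"yaw": 0},{"slide": [0.3,0.8,0],"yaw": 0},{"slide": [0.3,0.8,0],"yaw": 0},{"slide": [0.3,0.8,0],"yaw": 0}]}}

```text
clock: 40.4
position: [0.3775, 0.3256, 0.3707]
tool_rot: [-180.0, -0.1, 174.9]
ft_force: [0.5, -0.4, -0.0]
grip_width: -0.0001
```

Request:
{"api": "play_rows", "payload": {"plan": [{"slide": [0.3,0.8,0],"yaw": 0},{"slide": [0.3,0.8,0],"yaw": 0},{"slide": [0.3,0.8,0],"yaw": 0},{"slide": [0.3,0.8,0],"yaw": 0},{"slide": [0,0,0],"yaw": 0},{"slide": [0,0,0],"yaw": 0}]}}

```text
clock: 41.0
position: [0.3413, 0.4565, 0.3702]
tool_rot: [-179.9, -0.1, 175.0]
ft_force: [0.4, -0.3, 0.0]
grip_width: 0.0001
```

```bash
python3 - <<'E'
from h import *
a=cv2.convertScaleAbs(optics.snapshot('top'),alpha=1.5); b=cv2.convertScaleAbs(optics.snapshot('scene'),alpha=1.4)
o=np.vstack([cv2.resize(a[150:240,255:365],(440,300),interpolation=2),cv2.resize(b[125:205,155:272],(440,300),interpolation=2)])
p=np.vstack([cv2.resize(a[145:275,160:260],(346,300),interpolation=2),cv2.resize(b[170:290,220:360],(346,300),interpolation=2)])
cv2.imwrite('pics/f.png',np.hstack([o,p]))
ci=optics.camera_info('top')
for q in (1.57,1.5,1.4): print(q,proj(ci,[(*w(BED,.092-.088*np.cos(q),y),.06+.088*np.sin(q)) for y in(-.15,.15)]), proj(ci,[(*w(BED,.092-.176*np.cos(q),0),.06)]))
hs=cv2.cvtColor(a,cv2.COLOR_BGR2GRAY)
m=(hs<30).astype(np.uint8); m[:, :160]=0;m[:,260:]=0;m[:235]=0;m[270:]=0
for c in cv2.findContours(m,0,1)[0]:
    if cv2.contourArea(c)>8:
        M=cv2.moments(c);u=(M['m10']/M['m00'],M['m01']/M['m00']); g=cast(ci,[u],.081)[0]; print(u,cv2.contourArea(c),loc(TRAY,*g[:2]))
E
```

```text
1.57 [[356.07759877 156.56687167]
 [265.25671109 165.6102932 ]] [[306.64095093 164.72007386]]
1.5 [[356.29170934 158.4289594 ]
 [265.4581312  167.5056853 ]] [[307.0462784  168.20297995]]
1.4 [[356.52480797 161.10570933]
 [265.73202343 170.22444542]] [[307.62021578 173.15314627]]
```

View pics/f.png

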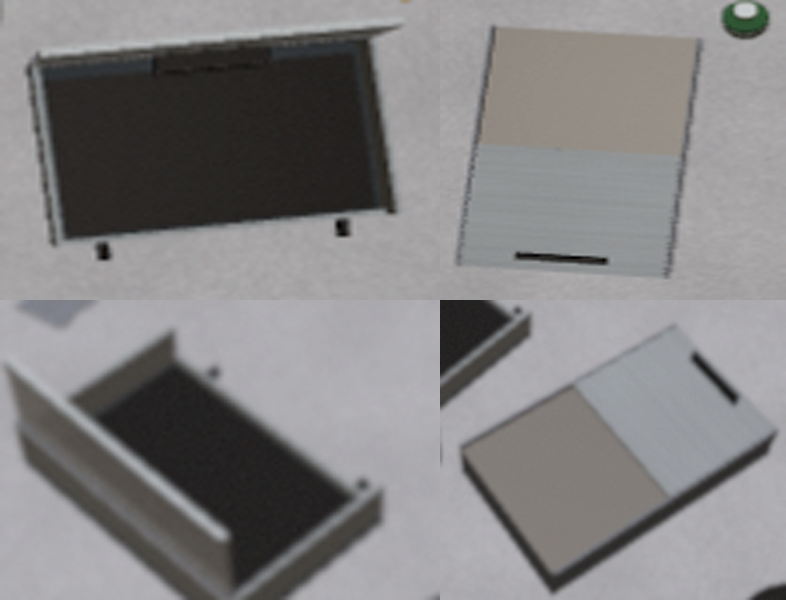

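```bash
python3 - <<'E'
from h import *
ci=optics.camera_info('top'); g=cast(ci,[(160+121/3.46-.5,145+258/2.31-.5)],.081)[0]; print(loc(TRAY,*g[:2]))
job.job_done()
E
```

```text
(np.float64(-0.15715849530281117), np.float64(0.0008786325081809234))
the job is handed in; nothing more can be done
```

The job is handed in at about 41 s of the 210 s allowed.

I pushed the bifold cover back to its stop and slid the tray cover fully back. The block, hexknob and step then went into the compartment; there was no channel in this run. Last, I slid the tray cover shut.

During the run the step was knocked against the hexknob, so I took the hexknob first and measured the step again before grasping it. I noticed no grip slack.

Last checks:
- **Parts:** the bed is empty. All three parts were seen in the compartment, block and hexknob flat on its floor, before the tray cover closed.
- **Tray cover:** the ridge measures at tray x = -157 mm against -159 mm for fully shut, and I pushed until the force rose to about 20 N.
- **Bifold cover:** it stands upright against its stop, where the force jumped to about 24 N. The top view puts its top edge about 1 px from the prediction for 1.57 rad. That reading alone allows anything from about 1.53 to 1.57 rad, so full folding rests mainly on the force.
- **Bystanders:** none was touched by the robot's path. The final close-up showed the bottle in place, but I did not measure the spool or scraper again.
- **Disagreement:** the top and wrist cameras differed by up to about 3.5 mm on part positions, which did not affect the grasps.

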